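Change the batch in the UV disinfection box and start it

ROBOT

A 6-joint arm with a two-finger parallel gripper is mounted at the origin on the work surface. World frame = base frame: x ahead of the robot, y to its left, z up, the work surface at z = 0. Lengths are in m, angles in rad, forces in N, time in s.
With the tool pointing down it reaches from about 0.225 to 0.875 m from the base axis. Payload 3.4 kg.
Tool frame: the origin (TCP) lies on the centre line of the jaws, within the pads' length; the fingertips stand 19 mm ahead of it and the grasp point (between the pads) is the TCP; z points along the fingers, y is the direction in which the jaws open and shut (so a half turn about z gives the same grasp; the last joint's range is limited). The gripper opens to 85 mm and grips with 20 to 120 N. Pads are 22 mm wide; open, the fingers measure 114 mm over their backs; the gripper's body (76 mm by 85 mm) begins 54 mm behind the grasp point. The pads swing forward as they close: fully open they stand 13 mm farther back than shut.
Start: joints at [-1.408, 0.276, 1.505, -0, 1.361, -0.121], TCP at [0.161, -0.552, 0.25] pointing down, gripper open.
Joint ranges: [-2.89, 2.89], [-0.75, 2.08], [0.22, 2.7], [-1.18, 4.32], [0.11, 2.71], [-2.7, 2.7]. Speed limits (rad/s): [2.57, 2.57, 3.14, 3.14, 3.14, 3.14].

INTERFACE

Orientations are given as a unit quaternion [w, x, y, z].
In Python, from rig import monitor, eyes, manip, models gives the robot as it stands.
- The arm moves only by the tool send_rows, never from a script. Its argument "deltas" is a list of rows, each an object with "dp": the shift along the world's x, y, z each as a share of 0.12 m, from -1 to 1, a list of three; "rotation": the turn, a rotation vector about the world's x, y, z each as a share of 0.5 rad, from -1 to 1, a list of three. In form: [{"dp": [dx, dy, dz], "rotation": [rx, ry, rz]}, ...]. A call has 1 to 12 rows; each row is the pose to reach, as a shift and turn from the pose commanded when the call began; what a row does not reach only later rows make up. A row lasts 1/12 s, in which the tool goes at most 41.7 mm and 7.16 degrees, less where a joint would pass 70% of its speed; a pose out of reach is approached as far as the arm can. A call with a number of a shift or a turn outside -1 to 1 is refused whole. A call with a gripper value outside its range is refused whole. "fingers" is the closure, from -1 (fully open) to 1 (shut), set as the call begins (left out, the last holds). The fingers move at their own pace and stop on an object; "grip_force" is the grip in N (left out, the last holds). Time passes only in rows, so rows that repeat a pose let the fingers close. It gives the time, the measured TCP pose, the force and the opening at its end, in the units of the state.
- monitor.get_state(): the state, without advancing time (a new reading comes with each control period).
- eyes.get_image(name): name is "side" or "top" or "wrist"; returns a dict with "color" (420x560x3 uint8, red, green, blue), "depth" (420x560 float32, m along the optical axis (not along the pixel's ray), 0 where there is no reading), "mtx" (3x3 intrinsics, pixels), "k1" (the pictures are not rectified: a ray, as slopes to the right and down, at radius r is drawn at 1 + k1 r^2 times it, then the intrinsics apply), "rvec" (rotation vector, rad) and "tvec" (3), from world to camera coordinates, as OpenCV has them. Camera axes: x right, y down, z forward; pixel columns grow to the right and rows downward; lengths in m; the calibration is good to about 2 mm. A picture is of the moment at which its call begins.
- manip.sign_off(): hands the job in, once; it reports no verdict.
Trained networks look in a picture, given as the dict that the camera call returned (one of the last four; its "shot" number tells which), for a name from the list of things; names that differ only in an ending like _2 or _b are one class to them, and where a whole thing is asked for, a point or a joint stands for the part that bears it (a point fixed in the world has none). Each returns a list of dicts, best first, with "score" (0 to 1); they miss things now and then, are a little off and sometimes report something else, mostly with a low value. They report only what shows in the picture. A call takes as long as a camera call. They do not tell look-alikes from the thing itself.
- models.find_in(name, picture): "box" ([left, top, right, bottom] in pixels, round what is visible of it).
The state is a dict: "clock": time; "qpos": joint angles; "qd": joint speeds; "effort": joint torques, N m; "position": TCP position; "ee_rot": TCP orientation; "contact_force": force on the tool from outside, world axes, zero at the start; "moment": the same for the moment, N m; "width": finger opening in m.
Only numpy, scipy, OpenCV 4.12 (cv2) and the standard library are available. Lean on these libraries where they do the work, as an engineer would, in place of code of your own. Each camera call takes 0.05 s, during which the arm holds its last target.

TASK

Change over the batch in the UV disinfection box: take the two treated jars out of its chamber and stand them on the white tray, and stand every squat capped jar that is waiting on the dark mat upright inside the chamber. With the new jars in, press the clear cover down until its catch snaps and holds it shut, and only then push the start button all the way down and let it come up again. Never press start while the cover is open, leave the other things on the bench where they are, and finish with the jars upright, the cover shut and the button up.

Things in the scene. Friction and masses are not known exactly. Their poses are not given: they have to be found in the camera images.
- uvbox: white UV disinfection box, fixed, 290 mm deep (its x, from control ledge at -145 to hinge side at +145), 300 mm wide (its y), walls 105 mm high. Origin under its centre on the bench, z up. It is turned about 90 degrees: ledge to the robot's right, hinge to its left. Ledge: x -145 to -67 mm, top 65 mm up. Front wall to x = -55 mm (15 mm thick), side walls 30 mm, rear 15 mm thick.
- chamber (a point): centre of the chamber's flat inner floor, 15 mm above the bench, axes as the box. The open-topped chamber measures 185 mm along x and 240 mm along y inside and is 90 mm deep: four jars fit, two by two.
- catch (a point): the steel catch with a sprung roller in a notch in the middle of the front wall, 95 mm above the bench. The cover's striker meets the roller at about 0.07 rad; about 6 N downward on the lip snaps it past, and the catch then holds the cover at 0 to 0.02 rad. Left unsnapped the cover stays at 0.05 rad or more.
- cover (a joint): angle of the clear cover in rad: 0 shut, 1.8 at its stop; it starts open at 1.65 to 1.75. Flat clear plate with a white rim, 8 mm thick, 212 mm from hinge to front edge, 290 mm wide, 0.35 kg. Its stiff hinge keeps it at any angle (up to 4 N at the front edge moves it). Underneath, 200 mm from the hinge, a 40 mm wide steel striker hangs 22 mm below the plate.
- cover_hinge (a point): middle of the cover's hinge line, 106 mm above the bench, axes as the box; the hinge runs along the box's y. When the cover is shut its plate extends from here to -x and its top face lies 8 mm above this point.
- cover_lip (a point): moves with the cover: middle of the top face of the white finger lip at the cover's front edge (90 mm wide, 23 mm deep, 10 mm thick), 223 mm from the hinge. Shut, it lies 115 mm above the bench over the ledge; z axis: outward normal of the cover's top face (up when shut); x axis: from the lip to the hinge.
- start (a joint): the start button's travel in m: 0 when up, 0.006 fully down; it is a spring button that takes 1.5 N to begin to move and 5 N fully down, and comes back up when let go.
- start_top (a point): centre of the top of the start button, a flat round metal push button 28 mm across in a black collar, near the end of the control ledge; about 83 mm above the bench when up; z up.
- tray: white shallow plastic tray, fixed to the bench, 150 mm (its x) by 210 mm (its y), rim 22 mm high, walls and floor 5 mm; origin under its centre on the bench. Empty at the start.
- waiting1: one of two to four waiting jars (None when absent): a sealed culture jar standing upright: a plain cylinder 55 mm across and 75 mm tall, about 0.15 kg, clear glass below with a white cap on the top 15 mm; origin at the centre of its underside, z up its axis. At the start it stands on the dark mat on the bench.
- waiting2: one of two to four waiting jars (None when absent): a sealed culture jar standing upright: a plain cylinder 55 mm across and 75 mm tall, about 0.15 kg, clear glass below with a white cap on the top 15 mm; origin at the centre of its underside, z up its axis. At the start it stands on the dark mat on the bench.
- waiting3: one of two to four waiting jars (None when absent): a sealed culture jar standing upright: a plain cylinder 55 mm across and 75 mm tall, about 0.15 kg, clear glass below with a white cap on the top 15 mm; origin at the centre of its underside, z up its axis. At the start it stands on the dark mat on the bench.
- waiting4: one of two to four waiting jars (None when absent): a sealed culture jar standing upright: a plain cylinder 55 mm across and 75 mm tall, about 0.15 kg, clear glass below with a white cap on the top 15 mm; origin at the centre of its underside, z up its axis. At the start it stands on the dark mat on the bench.
- treated1: one of the two treated jars, looks the same: a sealed culture jar standing upright: a plain cylinder 55 mm across and 75 mm tall, about 0.15 kg, clear glass below with a white cap on the top 15 mm; origin at the centre of its underside, z up its axis. At the start it stands inside the box's chamber.
- treated2: one of the two treated jars, looks the same: a sealed culture jar standing upright: a plain cylinder 55 mm across and 75 mm tall, about 0.15 kg, clear glass below with a white cap on the top 15 mm; origin at the centre of its underside, z up its axis. At the start it stands inside the box's chamber.
- bottle: bystander among the jars: amber reagent bottle with a black cap, 48 mm across, 88 mm tall; origin under its centre.
- dishes: bystander: stack of three clear round dishes, 90 mm across, 45 mm high; origin under its centre.
- beaker: bystander: glass beaker with white sticks in it, 68 mm across, 85 mm high; origin under its centre.
- forceps: bystander: steel forceps lying along their x, 130 mm long, 6 mm high; origin under the middle.
- sparecap: bystander: a loose white jar cap lying flat, 55 mm across, 15 mm high.
- scalpel: bystander: steel scalpel lying along its x, 150 mm long, 5 mm high.
- washbottle: bystander: white wash bottle with a bent spout, 60 mm across, 190 mm high; origin under its centre.
Things that resemble listed ones, but are neither listed nor needed, are in the scene too. What is shaped like the treated2 but blue or yellow is not meant.

How it is judged:
By the outcome, as a careful person would: the job done as asked, in the order asked, and still so for the second after the job is handed in, with the robot touching nothing.
Of waiting1, waiting2, waiting3, waiting4 only 2 to 4 are there at a start; the rules pass over those that are not, and their reading is None.
At some moment in a run one of waiting1, waiting2, waiting3, waiting4 may be knocked a few centimetres aside while the robot is not near it.
It also fails if it takes over 208 s, if anything falls off the work surface, if the arm or the gripper's body presses on something with over 40 N, if the wrist force passes 120 N, or if a joint passes its speed limit or range.

## Working session

There is one attempt and no reset: what is moved stays moved. The work goes in short steps, Python scripts to look and compute and a tool call to move; the robot and the scene stay as the last step left them, time stands still between calls to the robot, and variables do not carry over. Pictures are saved under pics/ and viewed, and the job is handed in when it is done.

Besides the shell and the picture viewer there is one more tool, called after "Call:" as name(argument=value, ...) on one line, values as JSON. send_rows: Moves the arm, as the interface text tells. Its arguments: {"type":"object","properties":{"deltas":{"type":"array","items":{"type":"object","properties":{"dp":{"type":"array","items":{"type":"number"}},"rotation":{"type":"array","items":{"type":"number"}}}}},"fingers":{"type":"number"},"grip_force":{"type":"number"}},"required":["deltas"]}

```bash
ls; mkdir -p pics; cat > h.py <<'E'
import numpy as np,cv2
from rig import monitor,eyes,manip,models
def cam(n):
    return eyes.get_image(n)
def save(p,f,box=None,s=1):
    c=p["color"][:,:,::-1]
    if box: c=c[box[1]:box[3],box[0]:box[2]]
    c=cv2.resize(c,None,fx=s,fy=s,interpolation=cv2.INTER_CUBIC)
    cv2.imwrite("pics/"+f,c)
def ray(p,u,v):
    K=p["mtx"];x=(np.asarray(u,float)-K[0,2])/K[0,0];y=(np.asarray(v,float)-K[1,2])/K[1,1]
    rd=np.hypot(x,y);r=rd.copy()
    for _ in range(20): r=rd/(1+p["k1"]*r*r)
    s=1/(1+p["k1"]*r*r)
    return np.stack([x*s,y*s,np.ones_like(x*s)],-1)
def pose(p):
    R=cv2.Rodrigues(np.array(p["rvec"],float))[0];t=np.array(p["tvec"],float).ravel();return R,t
def onz(p,u,v,z):
    R,t=pose(p);d=ray(p,u,v)@R;o=-R.T@t
    return o+d*((z-o[2])/d[...,2])[...,None]
def cloud(p):
    h,w=p["depth"].shape;u,v=np.meshgrid(np.arange(w),np.arange(h))
    R,t=pose(p);P=ray(p,u,v)*p["depth"][...,None]
    return (P-t)@R
def proj(p,X):
    R,t=pose(p);k=p["k1"]
    c=np.atleast_2d(X)@R.T+t;x=c[:,0]/c[:,2];y=c[:,1]/c[:,2];f=1+k*(x*x+y*y)
    return np.stack([p["mtx"][0,0]*x*f+p["mtx"][0,2],p["mtx"][1,1]*y*f+p["mtx"][1,2]],-1)
E
python3 - <<'E'
from h import *
s=monitor.get_state();print(s)
for n in ["top","side","wrist"]:
    p=cam(n);save(p,n+"0.png",s=1.4);R,t=pose(p);print(n,-R.T@t,p["k1"],p["mtx"][0,0])
    for c in ["waiting1","uvbox","tray","start_top","cover_lip","bottle","catch"]:
        try:print(c,[(np.round(d["box"]).astype(int).tolist(),round(d["score"],2)) for d in models.find_in(c,p)])
        except Exception as e:print(c,e)
print(monitor.get_state()["clock"])
E
```

```text
pics
{'clock': 0.0, 'qpos': array([-1.40800713e+00,  2.76577953e-01,  1.50612179e+00, -6.61435645e-06,
        1.36069989e+00, -1.21015904e-01]), 'qd': array([ 0.00063093,  0.00017579,  0.00014625, -0.00107937, -0.00062813,
       -0.00130163]), 'effort': array([-1.84939272e-03, -4.16782165e+01, -2.45812118e+01, -5.71231285e-04,
        1.11082866e-02,  2.52466144e-06]), 'position': array([ 0.16090984, -0.55151517,  0.24945392]), 'ee_rot': array([-9.03223990e-04,  9.89948215e-01,  1.41427423e-01, -2.21025997e-05]), 'contact_force': array([-0.26419264, -0.34659625,  0.16983572]), 'moment': array([-0.01928634,  0.02890297, -0.03289277]), 'width': 0.08545351736491931}
top [ 0.47796045 -0.01448231  1.2392718 ] -0.13705051729313722 488.21282244549815
waiting1 [([367, 176, 397, 202], 0.73), ([404, 164, 442, 195], 0.68), ([284, 247, 309, 269], 0.58)]
uvbox [([289, 202, 309, 220], 0.66), ([64, 144, 250, 294], 0.6), ([64, 146, 128, 297], 0.58)]
tray [([380, 225, 472, 295], 0.86)]
start_top [([227, 256, 237, 269], 0.57)]
cover_lip [([67, 144, 123, 295], 0.96)]
bottle [([289, 199, 309, 221], 0.81)]
catch [([66, 148, 248, 294], 0.6), ([247, 115, 270, 150], 0.16)]
side [ 0.36732802 -0.62984321  0.82212958] -0.12169264383666716 410.2678027885445
waiting1 [([227, 225, 248, 261], 0.79), ([325, 283, 357, 318], 0.68), ([226, 323, 347, 420], 0.16)]
uvbox [([160, 36, 306, 224], 0.64), ([157, 37, 275, 128], 0.5)]
tray [([228, 325, 348, 420], 0.64), ([161, 36, 303, 225], 0.59), ([347, 246, 376, 271], 0.52)]
start_top [([210, 185, 218, 194], 0.58), ([328, 282, 355, 321], 0.53)]
cover_lip [([156, 36, 274, 127], 0.87), ([159, 35, 304, 224], 0.22)]
bottle [([274, 214, 296, 255], 0.86), ([228, 325, 344, 420], 0.41)]
catch [([158, 35, 302, 223], 0.89)]
wrist [ 0.22670242 -0.53304434  0.37420675] -0.005703249294354745 367.64993886256747
waiting1 []
uvbox []
tray []
start_top []
cover_lip []
bottle []
catch []
1.2
```

View pics/top0.png

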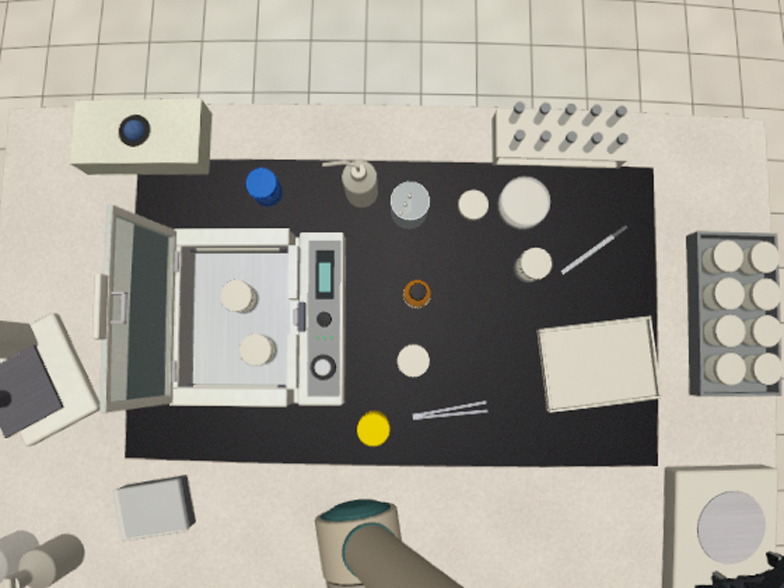

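View pics/side0.png

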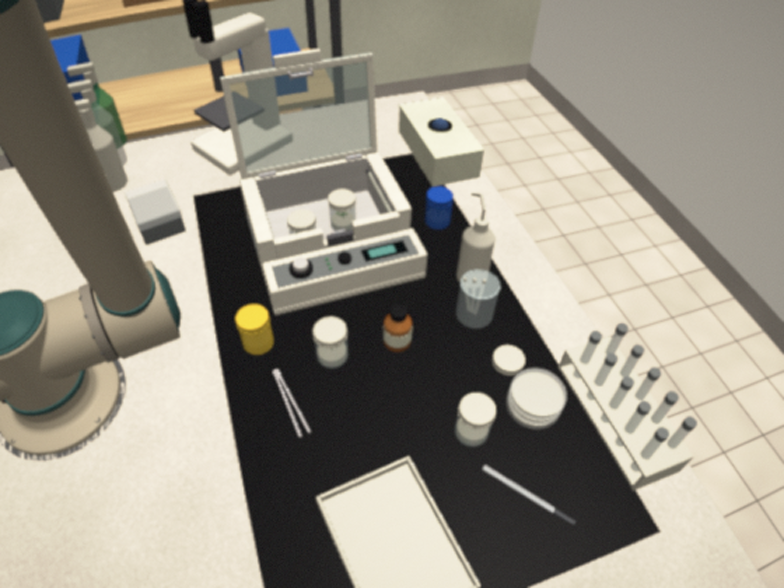

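```bash
cat > meas.py <<'E'
from h import *
def blobs(p,z0=0.06,z1=0.125,boxw=None):
    X=cloud(p);m=(X[...,2]>z0)&(X[...,2]<z1)&(p["depth"]>0)
    return X,m
def refine(p,u,v,h,r=0.0275):
    # cap top centre at height h: bright region near pixel; fit via depth mask
    X=cloud(p);c=onz(p,u,v,h)
    for _ in range(4):
        m=(abs(X[...,2]-h)<0.008)&(np.hypot(X[...,0]-c[0],X[...,1]-c[1])<r*1.25)&(p["depth"]>0)
        c=X[m].mean(0)
    pts=X[m][:,:2].astype(np.float32)
    (cx,cy),rr=cv2.minEnclosingCircle(pts)
    return c,(cx,cy),rr,m.sum()
E
python3 - <<'E'
from meas import *
p=cam("top")
for n,(u,v,h) in dict(w1=(295,256,.075),w2=(383,187,.075),t1=(168,211,.09),t2=(183,249,.09),bottle=(298,209,.088),yellow=(266,306,.075),button=(230,262,.083),spare=(338,146,.015)).items():
    c,cc,rr,k=refine(p,u,v,h); print(n,c.round(4),np.round(cc,4),round(rr,4),k)
X=cloud(p)
# tray corners
for u,v in [(384,236),(465,226),(470,284),(392,294)]: print("tray",onz(p,u,v,.022).round(3),X[v,u].round(3))
for u,v in [(215,167),(246,167),(246,288),(215,288),(122,164),(122,289),(209,165),(209,288),(129,171),(129,282)]: print((u,v),X[v,u].round(3))
for u,v in [(71,199),(71,239),(80,148),(77,292),(71,220)]: print("lip",(u,v),X[v,u].round(3))
save(p,"boxtop.png",(50,130,350,330),2.6)
save(p,"jars.png",(260,120,500,310),3.2)
E
```

```text
w1 [ 0.471  -0.0548  0.0739] [ 0.471  -0.0549] 0.0274 409
w2 [ 0.6424 -0.265   0.0741] [ 0.6424 -0.2647] 0.0277 391
t1 [0.5759 0.2481 0.089 ] [0.5766 0.2485] 0.0282 425
t2 [0.4843 0.2123 0.0887] [0.4844 0.2123] 0.028 419
bottle [ 0.5884 -0.0605  0.0867] [ 0.5884 -0.0605] 0.0145 112
yellow [0.3538 0.012  0.074 ] [0.3544 0.0122] 0.0274 406
button [0.4574 0.0985 0.0818] [0.4572 0.0986] 0.0215 197
spare [ 0.7571 -0.1635  0.0144] [ 0.758  -0.1633] 0.0281 357
tray [ 0.527 -0.28   0.022] [ 0.527 -0.282  0.014]
tray [ 0.555 -0.49   0.022] [ 0.556 -0.497  0.005]
tray [ 0.408 -0.503  0.022] [ 0.407 -0.505  0.016]
tray [ 0.382 -0.301  0.022] [ 0.382 -0.302  0.015]
(215, 167) [0.687 0.143 0.066]
(246, 167) [0.7   0.071 0.001]
(246, 288) [ 0.392  0.065 -0.001]
(215, 288) [0.394 0.136 0.061]
(122, 164) [0.681 0.354 0.126]
(122, 289) [0.381 0.383 0.001]
(209, 165) [0.703 0.166 0.005]
(209, 288) [0.39  0.158 0.001]
(129, 171) [0.669 0.344 0.104]
(129, 282) [0.407 0.332 0.108]
lip (71, 199) [0.575 0.382 0.337]
lip (71, 239) [0.499 0.379 0.336]
lip (80, 148) [0.679 0.38  0.314]
lip (77, 292) [0.397 0.374 0.309]
lip (71, 220) [0.535 0.38  0.336]
```

View pics/boxtop.png

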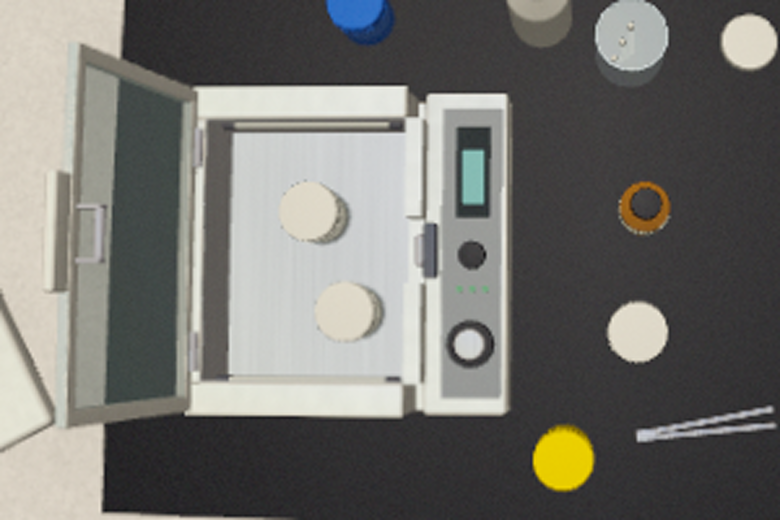

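View pics/jars.png

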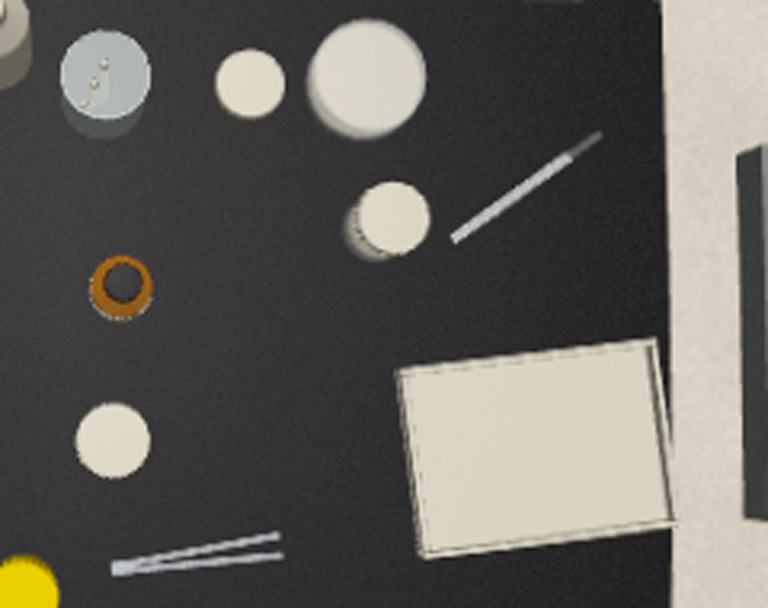

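Call:
send_rows(deltas=[{"dp":[0.12,0.24,0.1],"rotation":[0,0,0.15]},{"dp":[0.25,0.48,0.2],"rotation":[0,0,0.33]},{"dp":[0.37,0.72,0.25],"rotation":[0,0,0.5]},{"dp":[0.5,0.95,0.25],"rotation":[0,0,0.66]}], fingers=-1, grip_force=40)

```text
clock: 1.58
position: [0.2215, -0.4376, 0.2818]
ee_rot: [0.001, 0.953, 0.304, 0.0]
contact_force: [1.4, -0.3, 0.0]
width: 0.085
```

Call:
send_rows(deltas=[{"dp":[0.12,0.24,0],"rotation":[0,0,0.15]},{"dp":[0.25,0.48,0],"rotation":[0,0,0.33]},{"dp":[0.37,0.72,0],"rotation":[0,0,0.5]},{"dp":[0.5,0.95,0],"rotation":[0,0,0.66]}])

```text
clock: 1.92
position: [0.2813, -0.3224, 0.2805]
ee_rot: [0.0, 0.89, 0.456, 0.0]
contact_force: [0.6, -0.1, -0.0]
width: 0.0851
```

Call:
send_rows(deltas=[{"dp":[0.25,0.48,0]},{"dp":[0.37,0.72,0]},{"dp":[0.5,0.95,0]}])

```text
validation failed for argument at $.de...
```

Call:
send_rows(deltas=[{"dp":[0.25,0.48,0],"rotation":[0,0,0]},{"dp":[0.37,0.72,0],"rotation":[0,0,0]},{"dp":[0.5,0.95,0],"rotation":[0,0,0]}])

```text
clock: 2.17
position: [0.3394, -0.2117, 0.2806]
ee_rot: [0.0, 0.891, 0.454, 0.0]
contact_force: [1.2, -0.5, 0.8]
width: 0.0851
```

Call:
send_rows(deltas=[{"dp":[0.25,0.48,0],"rotation":[0,0,0]},{"dp":[0.37,0.72,0],"rotation":[0,0,0]},{"dp":[0.5,0.95,0],"rotation":[0,0,0]}])

```text
clock: 2.42
position: [0.3976, -0.1008, 0.2807]
ee_rot: [0.001, 0.891, 0.454, 0.0]
contact_force: [0.1, -1.2, -0.7]
width: 0.0857
```

Call:
send_rows(deltas=[{"dp":[0.25,0.48,0],"rotation":[0,0,0]},{"dp":[0.37,0.72,0],"rotation":[0,0,0]},{"dp":[0.5,0.95,0],"rotation":[0,0,0]}])

```text
clock: 2.67
position: [0.4558, 0.0101, 0.2807]
ee_rot: [0.0, 0.891, 0.455, 0.0]
contact_force: [1.3, -1.7, -0.1]
width: 0.0856
```

Call:
send_rows(deltas=[{"dp":[0.25,0.48,0],"rotation":[0,0,0]},{"dp":[0.37,0.72,0],"rotation":[0,0,0]},{"dp":[0.5,0.95,0],"rotation":[0,0,0]},{"dp":[0.5,0.95,0],"rotation":[0,0,0]}])

```text
clock: 3.0
position: [0.5184, 0.1278, 0.28]
ee_rot: [-0.001, 0.89, 0.457, 0.002]
contact_force: [0.5, -0.5, 0.6]
width: 0.0852
```

Call:
send_rows(deltas=[{"dp":[0.23,0.48,0],"rotation":[0,0,0]},{"dp":[0.35,0.72,0],"rotation":[0,0,0]},{"dp":[0.46,0.965,-0.1],"rotation":[0,0,0]},{"dp":[0.46,0.965,-0.3],"rotation":[0,0,0]},{"dp":[0.46,0.965,-0.5],"rotation":[0,0,0]},{"dp":[0.46,0.965,-0.7],"rotation":[0,0,0]},{"dp":[0.46,0.965,-0.7],"rotation":[0,0,0]}])

```text
clock: 3.58
position: [0.5675, 0.2367, 0.191]
ee_rot: [-0.001, 0.891, 0.455, -0.005]
contact_force: [-1.5, -0.7, -0.3]
width: 0.0854
```

```bash
python3 - <<'E'
from h import *
s=monitor.get_state();print(s["position"],s["qpos"].round(2))
p=cam("wrist");save(p,"w1.png",s=1.0)
E
```

```text
[0.56750907 0.23671835 0.19098602] [ 0.28  0.38  1.5  -0.    1.27  0.91]
```

View pics/w1.png

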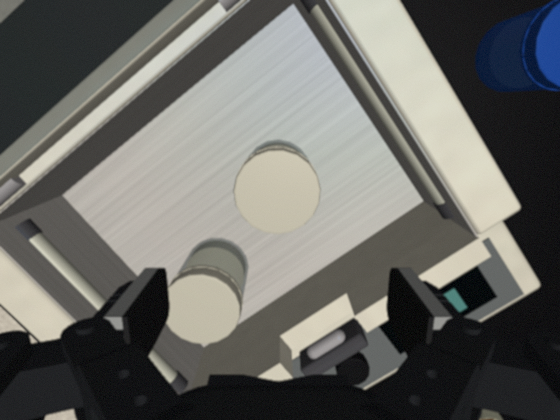

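```bash
python3 - <<'E'
from meas import *
p=cam("wrist")
print(proj(p,np.array([[.5763,.2483,.09],[.4844,.2123,.09],[.5675,.2367,.09]])))
for u,v in [(278,190),(205,305)]:
  print([np.round(a,4) for a in refine(p,u,v,.09)])
E
```

```text
[[276.97311661 196.08820747]
 [200.89672016 311.76959897]
 [276.52116097 217.98464143]]
[array([0.5766, 0.2513, 0.09  ]), array([0.5759, 0.2504]), np.float64(0.0275), np.int64(5537)]
[array([0.4878, 0.2154, 0.0897]), array([0.4847, 0.215 ]), np.float64(0.028), np.int64(4346)]
```

Call:
send_rows(deltas=[{"dp":[0.073,0.105,0],"rotation":[0,0,0]},{"dp":[0.073,0.105,-0.25],"rotation":[0,0,0]},{"dp":[0.073,0.105,-0.5],"rotation":[0,0,0]},{"dp":[0.073,0.105,-0.75],"rotation":[0,0,0]},{"dp":[0.073,0.105,-1],"rotation":[0,0,0]},{"dp":[0.073,0.105,-1],"rotation":[0,0,0]},{"dp":[0.073,0.105,-1],"rotation":[0,0,0]}])

```text
clock: 4.27
position: [0.5798, 0.25, 0.0771]
ee_rot: [0.0, 0.891, 0.454, -0.0]
contact_force: [-0.1, -0.4, 0.4]
width: 0.0854
```

Call:
send_rows(deltas=[{"dp":[0,0,0],"rotation":[0,0,0]},{"dp":[0,0,0],"rotation":[0,0,0]},{"dp":[0,0,0],"rotation":[0,0,0]},{"dp":[0,0,0],"rotation":[0,0,0]},{"dp":[0,0,0],"rotation":[0,0,0]},{"dp":[0,0,0],"rotation":[0,0,0]}], fingers=1, grip_force=40)

```text
clock: 4.77
position: [0.5812, 0.2509, 0.0795]
ee_rot: [0.0, 0.891, 0.455, 0.003]
contact_force: [-0.5, -0.4, 6.0]
width: 0.0541
```

Call:
send_rows(deltas=[{"dp":[0,0,0.2],"rotation":[0,0,0]},{"dp":[0,0,0.45],"rotation":[0,0,0]},{"dp":[0,0,0.7],"rotation":[0,0,0]},{"dp":[0,0,0.95],"rotation":[0,0,0]},{"dp":[0,0,0.95],"rotation":[0,0,0]}])

```text
clock: 5.18
position: [0.5833, 0.2515, 0.1986]
ee_rot: [0.001, 0.891, 0.455, 0.007]
contact_force: [0.8, 1.0, -0.8]
width: 0.0539
```

Call:
send_rows(deltas=[{"dp":[0,-0.1,0.2],"rotation":[0,0,0]},{"dp":[0,-0.3,0.4],"rotation":[0,0,0]},{"dp":[-0.1,-0.5,0.5],"rotation":[0,0,0]},{"dp":[-0.15,-0.75,0.5],"rotation":[0,0,0]},{"dp":[-0.2,-1,0.5],"rotation":[0,0,0]}])

```text
clock: 5.6
position: [0.5553, 0.1296, 0.2521]
ee_rot: [0.001, 0.89, 0.455, 0.002]
contact_force: [-0.3, -0.5, -1.6]
width: 0.0538
```

Call:
send_rows(deltas=[{"dp":[-0.05,-0.33,0],"rotation":[0,0,0]},{"dp":[-0.1,-0.66,0],"rotation":[0,0,0]},{"dp":[-0.15,-1,0],"rotation":[0,0,0]}])

```text
clock: 5.85
position: [0.5366, 0.009, 0.2508]
ee_rot: [0.0, 0.89, 0.455, 0.0]
contact_force: [1.4, 0.2, -1.6]
width: 0.0537
```

Call:
send_rows(deltas=[{"dp":[-0.05,-0.33,0],"rotation":[0,0,0]},{"dp":[-0.1,-0.66,0],"rotation":[0,0,0]},{"dp":[-0.15,-1,0],"rotation":[0,0,0]}])

```text
clock: 6.1
position: [0.5186, -0.1113, 0.2509]
ee_rot: [0.0, 0.891, 0.455, 0.0]
contact_force: [-0.1, -0.0, -2.5]
width: 0.0539
```

Call:
send_rows(deltas=[{"dp":[-0.05,-0.33,0],"rotation":[0,0,0]},{"dp":[-0.1,-0.66,0],"rotation":[0,0,0]},{"dp":[-0.15,-1,0],"rotation":[0,0,0]}])

```text
clock: 6.35
position: [0.5006, -0.2313, 0.2509]
ee_rot: [0.0, 0.891, 0.455, 0.0]
contact_force: [0.7, -0.0, -1.9]
width: 0.054
```

Call:
send_rows(deltas=[{"dp":[-0.03,-0.33,0],"rotation":[0,0,0]},{"dp":[-0.07,-0.66,0],"rotation":[0,0,0]},{"dp":[-0.11,-0.95,0],"rotation":[0,0,0]}])

```text
clock: 6.6
position: [0.4874, -0.3463, 0.2507]
ee_rot: [0.001, 0.891, 0.454, 0.0]
contact_force: [0.6, 0.8, -0.3]
width: 0.054
```

Call:
send_rows(deltas=[{"dp":[-0.03,-0.3,0],"rotation":[0,0,0]},{"dp":[-0.07,-0.55,-0.1],"rotation":[0,0,0]},{"dp":[-0.11,-0.75,-0.3],"rotation":[0,0,0]},{"dp":[-0.11,-0.83,-0.5],"rotation":[0,0,0]},{"dp":[-0.11,-0.83,-0.7],"rotation":[0,0,0]},{"dp":[-0.11,-0.83,-0.9],"rotation":[0,0,0]},{"dp":[-0.11,-0.83,-1],"rotation":[0,0,0]},{"dp":[-0.11,-0.83,-1],"rotation":[0,0,0]}])

```text
clock: 7.27
position: [0.4732, -0.4416, 0.1268]
ee_rot: [-0.003, 0.891, 0.454, -0.001]
contact_force: [-0.0, 0.2, -1.6]
width: 0.054
```

```bash
python3 - <<'E'
from h import *
s=monitor.get_state();print(s["position"],s["qpos"].round(2))
p=cam("wrist");save(p,"w2.png",s=1.0)
p=cam("top");save(p,"t2.png",(330,130,520,320),3)
E
```

```text
[ 0.4732253  -0.44162515  0.12679473] [-0.86  0.47  1.52 -0.    1.16 -0.23]
```

View pics/w2.png

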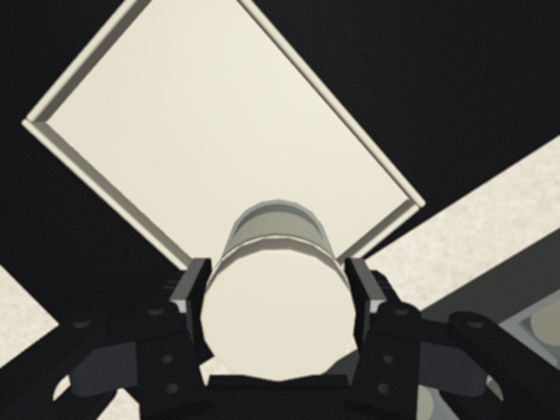

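View pics/t2.png

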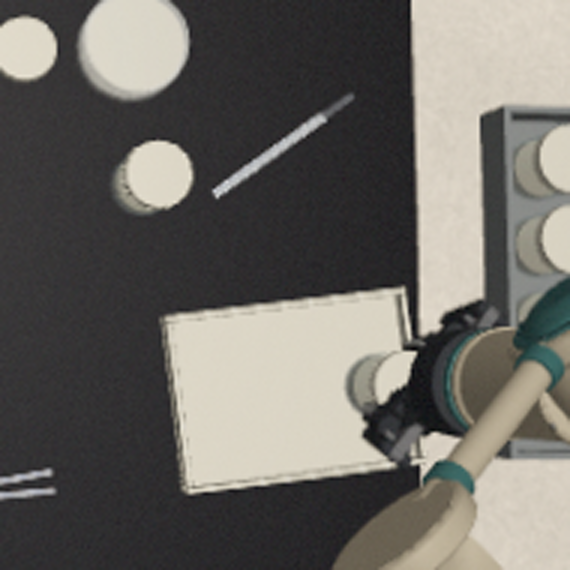

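Call:
send_rows(deltas=[{"dp":[0,0.04,-0.15],"rotation":[0,0,0]},{"dp":[0,0.04,-0.3],"rotation":[0,0,0]},{"dp":[0,0.04,-0.42],"rotation":[0,0,0]},{"dp":[0,0.04,-0.46],"rotation":[0,0,0]},{"dp":[0,0.04,-0.46],"rotation":[0,0,0]},{"dp":[0,0.04,-0.46],"rotation":[0,0,0]}])

```text
clock: 7.87
position: [0.4758, -0.4393, 0.0766]
ee_rot: [0.001, 0.891, 0.455, 0.0]
contact_force: [0.8, 0.2, -1.0]
width: 0.054
```

Not yet touching; lower a few mm, watching force.

Call:
send_rows(deltas=[{"dp":[0,0,-0.03],"rotation":[0,0,0]},{"dp":[0,0,-0.05],"rotation":[0,0,0]},{"dp":[0,0,-0.05],"rotation":[0,0,0]}])

```text
clock: 8.12
position: [0.4753, -0.4388, 0.0696]
ee_rot: [0.001, 0.891, 0.455, 0.0]
contact_force: [-0.5, -0.6, -1.2]
width: 0.0538
```

Call:
send_rows(deltas=[{"dp":[0,0,-0.02],"rotation":[0,0,0]},{"dp":[0,0,-0.02],"rotation":[0,0,0]},{"dp":[0,0,-0.02],"rotation":[0,0,0]}])

```text
clock: 8.37
position: [0.4751, -0.4391, 0.0694]
ee_rot: [0.001, 0.891, 0.455, 0.0]
contact_force: [-2.1, 2.2, 10.4]
width: 0.0539
```

Call:
send_rows(deltas=[{"dp":[0,0,0.01],"rotation":[0,0,0]},{"dp":[0,0,0.01],"rotation":[0,0,0]},{"dp":[0,0,0.01],"rotation":[0,0,0]},{"dp":[0,0,0.01],"rotation":[0,0,0]},{"dp":[0,0,0.01],"rotation":[0,0,0]},{"dp":[0,0,0.25],"rotation":[0,0,0]},{"dp":[0,0,0.5],"rotation":[0,0,0]},{"dp":[0,0,0.75],"rotation":[0,0,0]},{"dp":[0,0,1],"rotation":[0,0,0]}], fingers=-1)

```text
clock: 9.12
position: [0.4749, -0.4383, 0.1875]
ee_rot: [-0.0, 0.891, 0.455, -0.0]
contact_force: [0.6, -0.3, -0.1]
width: 0.0854
```

Call:
send_rows(deltas=[{"dp":[0,0.2,0.3],"rotation":[0,0,0]},{"dp":[0,0.5,0.5],"rotation":[0,0,0]},{"dp":[0,0.75,0.6],"rotation":[0,0,0]},{"dp":[0.02,1,0.6],"rotation":[0,0,0]}])

```text
clock: 9.45
position: [0.4784, -0.3183, 0.2626]
ee_rot: [0.003, 0.891, 0.454, 0.001]
contact_force: [0.9, 0.2, -0.2]
width: 0.0853
```

```bash
python3 - <<'E'
from meas import *
print(monitor.get_state()["position"])
p=cam("top");save(p,"t3.png",s=1.4)
for n,(u,v,h) in dict(w1=(295,256,.075),w2=(383,187,.075),t2=(183,249,.09)).items():
    c,cc,rr,k=refine(p,u,v,h); print(n,c.round(4),np.round(cc,4),round(rr,4),k)
E
```

```text
[ 0.47840767 -0.31826944  0.26263245]
w1 [ 0.471 -0.055  0.074] [ 0.4711 -0.0553] 0.0277 409
w2 [ 0.6424 -0.2648  0.0741] [ 0.6424 -0.2644] 0.0278 393
t2 [0.4844 0.2123 0.0887] [0.4845 0.212 ] 0.0279 414
```

View pics/t3.png

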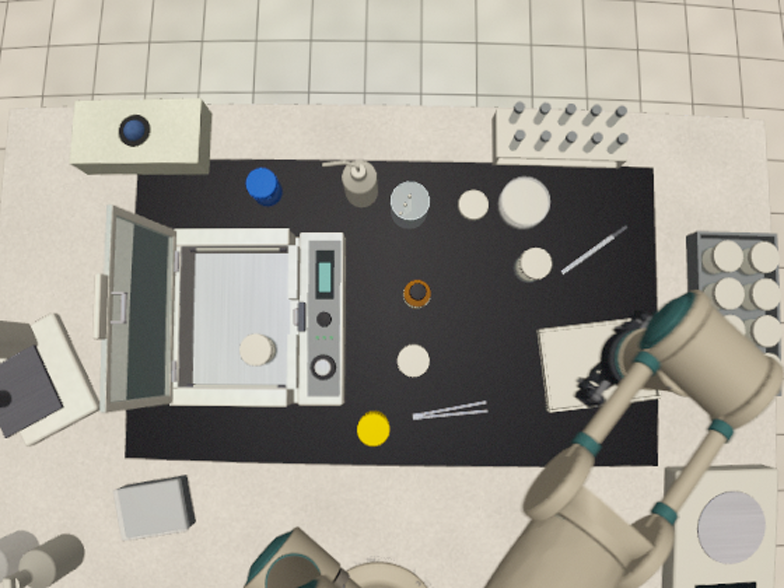

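Call:
send_rows(deltas=[{"dp":[0,0.3,0],"rotation":[0,0,0]},{"dp":[0,0.64,0],"rotation":[0,0,0]},{"dp":[0,0.97,0],"rotation":[0,0,0]}])

```text
clock: 9.75
position: [0.4771, -0.2008, 0.2582]
ee_rot: [-0.0, 0.891, 0.454, -0.0]
contact_force: [0.4, -0.3, 0.1]
width: 0.0856
```

Call:
send_rows(deltas=[{"dp":[0,0.33,0],"rotation":[0,0,0]},{"dp":[0,0.66,0],"rotation":[0,0,0]},{"dp":[0,1,0],"rotation":[0,0,0]}])

```text
clock: 10.0
position: [0.477, -0.0806, 0.2584]
ee_rot: [-0.0, 0.891, 0.454, -0.0]
contact_force: [1.1, -0.1, 0.8]
width: 0.0859
```

Call:
send_rows(deltas=[{"dp":[0,0.33,0],"rotation":[0,0,0]},{"dp":[0,0.66,0],"rotation":[0,0,0]},{"dp":[0,1,0],"rotation":[0,0,0]}])

```text
clock: 10.25
position: [0.477, 0.0395, 0.2585]
ee_rot: [0.0, 0.891, 0.454, -0.0]
contact_force: [1.7, -0.3, -1.0]
width: 0.0855
```

Call:
send_rows(deltas=[{"dp":[0,0.33,0],"rotation":[0,0,0]},{"dp":[0,0.66,0],"rotation":[0,0,0]},{"dp":[0.03,1,0],"rotation":[0,0,0]},{"dp":[0.03,1,0],"rotation":[0,0,0]}])

```text
clock: 10.58
position: [0.481, 0.1647, 0.2584]
ee_rot: [-0.002, 0.889, 0.458, 0.001]
contact_force: [1.1, -0.5, -0.3]
width: 0.0853
```

Call:
send_rows(deltas=[{"dp":[0.03,0.2,0],"rotation":[0,0,0]},{"dp":[0.03,0.41,0],"rotation":[0,0,0]},{"dp":[0.03,0.41,-0.2],"rotation":[0,0,0]},{"dp":[0.03,0.41,-0.45],"rotation":[0,0,0]},{"dp":[0.03,0.41,-0.7],"rotation":[0,0,0]},{"dp":[0.03,0.41,-0.9],"rotation":[0,0,0]},{"dp":[0.03,0.41,-0.9],"rotation":[0,0,0]},{"dp":[0.03,0.41,-0.9],"rotation":[0,0,0]}])

```text
clock: 11.25
position: [0.484, 0.2065, 0.1497]
ee_rot: [-0.0, 0.891, 0.454, -0.002]
contact_force: [-0.6, -0.0, -0.4]
width: 0.0855
```

Call:
send_rows(deltas=[{"dp":[0.005,0.055,0],"rotation":[0,0,0]},{"dp":[0.005,0.055,-0.25],"rotation":[0,0,0]},{"dp":[0.005,0.055,-0.45],"rotation":[0,0,0]},{"dp":[0.005,0.055,-0.62],"rotation":[0,0,0]},{"dp":[0.005,0.055,-0.62],"rotation":[0,0,0]},{"dp":[0.005,0.055,-0.62],"rotation":[0,0,0]}])

```text
clock: 11.75
position: [0.4861, 0.2141, 0.0773]
ee_rot: [0.0, 0.891, 0.455, 0.001]
contact_force: [0.8, -1.6, 0.4]
width: 0.0854
```

Call:
send_rows(deltas=[{"dp":[0,0,0],"rotation":[0,0,0]},{"dp":[0,0,0],"rotation":[0,0,0]},{"dp":[0,0,0],"rotation":[0,0,0]},{"dp":[0,0,0],"rotation":[0,0,0]},{"dp":[0,0,0],"rotation":[0,0,0]},{"dp":[0,0,0],"rotation":[0,0,0]}], fingers=1)

```text
clock: 12.25
position: [0.4867, 0.2142, 0.0784]
ee_rot: [0.0, 0.891, 0.455, 0.002]
contact_force: [-0.6, 0.2, 5.9]
width: 0.0538
```

Call:
send_rows(deltas=[{"dp":[0,0,0.2],"rotation":[0,0,0]},{"dp":[0,0,0.45],"rotation":[0,0,0]},{"dp":[0,0,0.7],"rotation":[0,0,0]},{"dp":[0,0,0.95],"rotation":[0,0,0]},{"dp":[0,0,0.95],"rotation":[0,0,0]}])

```text
clock: 12.67
position: [0.489, 0.2148, 0.1971]
ee_rot: [0.001, 0.891, 0.455, 0.007]
contact_force: [0.7, -0.1, -1.2]
width: 0.0537
```

Call:
send_rows(deltas=[{"dp":[0,-0.1,0.2],"rotation":[0,0,0]},{"dp":[0,-0.3,0.4],"rotation":[0,0,0]},{"dp":[-0.02,-0.5,0.5],"rotation":[0,0,0]},{"dp":[-0.04,-0.75,0.5],"rotation":[0,0,0]},{"dp":[-0.05,-1,0.5],"rotation":[0,0,0]}])

```text
clock: 13.08
position: [0.4792, 0.0929, 0.2515]
ee_rot: [0.001, 0.89, 0.455, 0.001]
contact_force: [0.4, 0.5, -1.5]
width: 0.0539
```

Call:
send_rows(deltas=[{"dp":[-0.01,-0.33,0],"rotation":[0,0,0]},{"dp":[-0.03,-0.66,0],"rotation":[0,0,0]},{"dp":[-0.05,-1,0],"rotation":[0,0,0]}])

```text
clock: 13.33
position: [0.4725, -0.0276, 0.2504]
ee_rot: [0.0, 0.89, 0.455, 0.0]
contact_force: [0.4, 0.1, -1.1]
width: 0.0542
```

Call:
send_rows(deltas=[{"dp":[-0.01,-0.33,0],"rotation":[0,0,0]},{"dp":[-0.03,-0.66,0],"rotation":[0,0,0]},{"dp":[-0.05,-1,0],"rotation":[0,0,0]}])

```text
clock: 13.58
position: [0.4664, -0.1479, 0.2504]
ee_rot: [0.0, 0.891, 0.455, 0.0]
contact_force: [-0.5, 0.3, -0.7]
width: 0.0538
```

Call:
send_rows(deltas=[{"dp":[-0.01,-0.33,0],"rotation":[0,0,0]},{"dp":[-0.03,-0.66,0],"rotation":[0,0,0]},{"dp":[-0.05,-1,0],"rotation":[0,0,0]},{"dp":[-0.05,-1,0],"rotation":[0,0,0]}])

```text
clock: 13.92
position: [0.4609, -0.2742, 0.25]
ee_rot: [0.003, 0.892, 0.452, -0.001]
contact_force: [0.3, -0.3, -1.8]
width: 0.0542
```

Call:
send_rows(deltas=[{"dp":[0,-0.25,0],"rotation":[0,0,0]},{"dp":[0,-0.45,-0.15],"rotation":[0,0,0]},{"dp":[0,-0.54,-0.4],"rotation":[0,0,0]},{"dp":[0,-0.54,-0.65],"rotation":[0,0,0]},{"dp":[0,-0.54,-0.9],"rotation":[0,0,0]},{"dp":[0,-0.54,-1],"rotation":[0,0,0]},{"dp":[0,-0.54,-1],"rotation":[0,0,0]}])

```text
clock: 14.5
position: [0.4589, -0.329, 0.1265]
ee_rot: [-0.004, 0.891, 0.454, -0.001]
contact_force: [-0.4, 1.3, -1.4]
width: 0.0537
```

Call:
send_rows(deltas=[{"dp":[0,0,-0.15],"rotation":[0,0,0]},{"dp":[0,0,-0.3],"rotation":[0,0,0]},{"dp":[0,0,-0.4],"rotation":[0,0,0]},{"dp":[0,0,-0.45],"rotation":[0,0,0]},{"dp":[0,0,-0.45],"rotation":[0,0,0]},{"dp":[0,0,-0.45],"rotation":[0,0,0]}])

```text
clock: 15.0
position: [0.4618, -0.3315, 0.0773]
ee_rot: [0.001, 0.891, 0.455, 0.0]
contact_force: [0.6, 0.1, -1.4]
width: 0.0536
```

Call:
send_rows(deltas=[{"dp":[0,-0.07,0],"rotation":[0,0,0]},{"dp":[0,-0.07,-0.03],"rotation":[0,0,0]},{"dp":[0,-0.07,-0.05],"rotation":[0,0,0]},{"dp":[0,-0.07,-0.065],"rotation":[0,0,0]},{"dp":[0,-0.07,-0.065],"rotation":[0,0,0]}])

```text
clock: 15.42
position: [0.4612, -0.3397, 0.0686]
ee_rot: [0.0, 0.891, 0.454, 0.0]
contact_force: [-0.1, -0.9, -1.8]
width: 0.0535
```

Call:
send_rows(deltas=[{"dp":[0,0,-0.015],"rotation":[0,0,0]},{"dp":[0,0,-0.015],"rotation":[0,0,0]},{"dp":[0,0,-0.015],"rotation":[0,0,0]}])

```text
clock: 15.67
position: [0.4611, -0.3398, 0.0684]
ee_rot: [0.001, 0.891, 0.455, -0.0]
contact_force: [-3.4, 0.6, 9.1]
width: 0.0538
```

Touching. Release and rise, then check.

Call:
send_rows(deltas=[{"dp":[0,0,0.01],"rotation":[0,0,0]},{"dp":[0,0,0.01],"rotation":[0,0,0]},{"dp":[0,0,0.01],"rotation":[0,0,0]},{"dp":[0,0,0.01],"rotation":[0,0,0]},{"dp":[0,0,0.01],"rotation":[0,0,0]},{"dp":[0,0,0.25],"rotation":[0,0,0]},{"dp":[0,0,0.5],"rotation":[0,0,0]},{"dp":[0,0,0.75],"rotation":[0,0,0]},{"dp":[0,0,1],"rotation":[0,0,0]}], fingers=-1)

```text
clock: 16.42
position: [0.461, -0.3392, 0.1876]
ee_rot: [-0.0, 0.891, 0.455, -0.0]
contact_force: [1.6, -1.0, 0.2]
width: 0.0853
```

Call:
send_rows(deltas=[{"dp":[0.3,0.1,0],"rotation":[0,0,0]},{"dp":[0.6,0.2,0],"rotation":[0,0,0]},{"dp":[0.9,0.3,0],"rotation":[0,0,0]},{"dp":[0.9,0.3,0],"rotation":[0,0,0]}])

```text
clock: 16.75
position: [0.5756, -0.3014, 0.1865]
ee_rot: [0.001, 0.89, 0.456, 0.003]
contact_force: [-0.1, 0.0, -0.7]
width: 0.0852
```

```bash
python3 - <<'E'
from meas import *
print(monitor.get_state()["position"])
p=cam("top");save(p,"t4.png",s=1.4)
for n,(u,v,h) in dict(w1=(295,256,.075),w2=(383,187,.075)).items():
    c,cc,rr,k=refine(p,u,v,h); print(n,c.round(4),np.round(cc,4),round(rr,4),k)
p=cam("wrist");save(p,"w4.png")
E
```

```text
[ 0.57556161 -0.30144585  0.18653263]
w1 [ 0.471  -0.0549  0.0738] [ 0.471  -0.0554] 0.0275 408
w2 [ 0.6423 -0.2649  0.0742] [ 0.6423 -0.2644] 0.0281 391
```

View pics/t4.png

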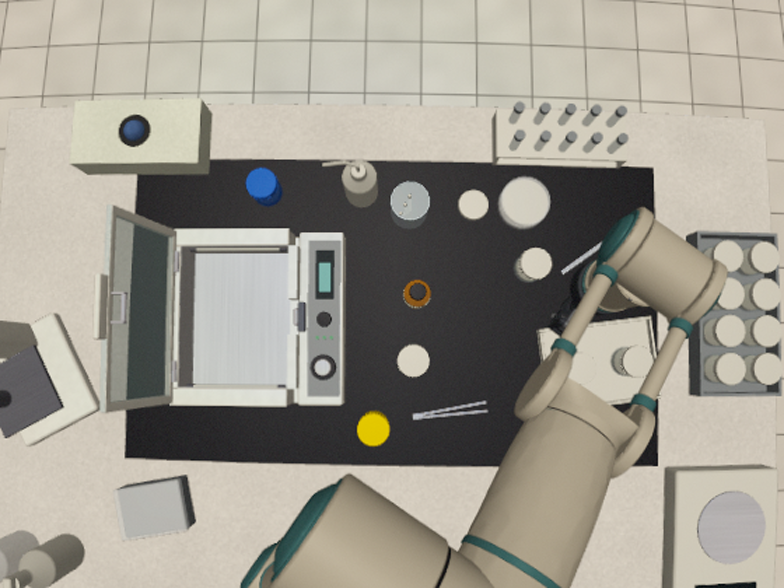

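View pics/w4.png

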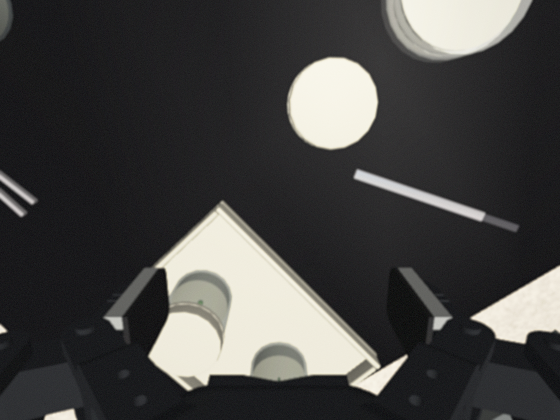

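Call:
send_rows(deltas=[{"dp":[0.3,0.15,0],"rotation":[0,0,0]},{"dp":[0.55,0.305,0],"rotation":[0,0,0]},{"dp":[0.55,0.305,0],"rotation":[0,0,0]},{"dp":[0.55,0.305,-0.2],"rotation":[0,0,0]},{"dp":[0.55,0.305,-0.4],"rotation":[0,0,0]},{"dp":[0.55,0.305,-0.4],"rotation":[0,0,0]},{"dp":[0.55,0.305,-0.4],"rotation":[0,0,0]}])

```text
clock: 17.43
position: [0.633, -0.267, 0.1373]
ee_rot: [-0.002, 0.891, 0.454, -0.002]
contact_force: [-0.4, -0.2, 1.5]
width: 0.0853
```

Call:
send_rows(deltas=[{"dp":[0.055,0.025,-0.1],"rotation":[0,0,0]},{"dp":[0.055,0.025,-0.3],"rotation":[0,0,0]},{"dp":[0.055,0.025,-0.5],"rotation":[0,0,0]},{"dp":[0.055,0.025,-0.63],"rotation":[0,0,0]},{"dp":[0.055,0.025,-0.63],"rotation":[0,0,0]},{"dp":[0.055,0.025,-0.63],"rotation":[0,0,0]}])

```text
clock: 17.93
position: [0.6421, -0.2641, 0.0632]
ee_rot: [0.0, 0.891, 0.454, 0.0]
contact_force: [1.3, 0.5, 0.4]
width: 0.0852
```

Call:
send_rows(deltas=[{"dp":[0,0,0],"rotation":[0,0,0]},{"dp":[0,0,0],"rotation":[0,0,0]},{"dp":[0,0,0],"rotation":[0,0,0]},{"dp":[0,0,0],"rotation":[0,0,0]},{"dp":[0,0,0],"rotation":[0,0,0]},{"dp":[0,0,0],"rotation":[0,0,0]}], fingers=1)

```text
clock: 18.43
position: [0.6428, -0.2644, 0.0652]
ee_rot: [0.001, 0.891, 0.455, 0.001]
contact_force: [-1.2, 0.9, 5.7]
width: 0.0537
```

Call:
send_rows(deltas=[{"dp":[0,0,0.2],"rotation":[0,0,0]},{"dp":[0,0,0.45],"rotation":[0,0,0]},{"dp":[0,0,0.7],"rotation":[0,0,0]},{"dp":[0,0,0.95],"rotation":[0,0,0]},{"dp":[0,0,0.95],"rotation":[0,0,0]}])

```text
clock: 18.85
position: [0.6451, -0.2656, 0.1847]
ee_rot: [0.005, 0.891, 0.455, 0.004]
contact_force: [0.1, 0.8, 0.5]
width: 0.0539
```

Call:
send_rows(deltas=[{"dp":[0,0.1,0.2],"rotation":[0,0,0]},{"dp":[0,0.3,0.4],"rotation":[0,0,0]},{"dp":[-0.05,0.5,0.6],"rotation":[0,0,0]},{"dp":[-0.1,0.75,0.6],"rotation":[0,0,0]},{"dp":[-0.1,1,0.6],"rotation":[0,0,0]}])

```text
clock: 19.27
position: [0.6293, -0.1434, 0.2508]
ee_rot: [0.001, 0.891, 0.454, 0.001]
contact_force: [-0.5, 0.6, -2.5]
width: 0.0541
```

Call:
send_rows(deltas=[{"dp":[-0.03,0.33,0],"rotation":[0,0,0]},{"dp":[-0.06,0.66,0],"rotation":[0,0,0]},{"dp":[-0.1,1,0],"rotation":[0,0,0]}])

```text
clock: 19.52
position: [0.6172, -0.0226, 0.2484]
ee_rot: [-0.0, 0.891, 0.454, -0.0]
contact_force: [1.6, 0.4, -0.5]
width: 0.0541
```

Call:
send_rows(deltas=[{"dp":[-0.03,0.33,0],"rotation":[0,0,0]},{"dp":[-0.06,0.66,0],"rotation":[0,0,0]},{"dp":[-0.1,1,0],"rotation":[0,0,0]}])

```text
clock: 19.77
position: [0.6051, 0.0977, 0.2485]
ee_rot: [0.0, 0.891, 0.454, -0.0]
contact_force: [0.6, 0.3, -2.1]
width: 0.0539
```

Call:
send_rows(deltas=[{"dp":[-0.03,0.33,0],"rotation":[0,0,0]},{"dp":[-0.06,0.66,0],"rotation":[0,0,0]},{"dp":[-0.1,1,0],"rotation":[0,0,0]},{"dp":[-0.1,1,0],"rotation":[0,0,0]}])

```text
clock: 20.1
position: [0.5918, 0.2241, 0.2483]
ee_rot: [-0.003, 0.889, 0.457, 0.001]
contact_force: [-0.7, -0.7, -1.1]
width: 0.0536
```

Call:
send_rows(deltas=[{"dp":[0.03,0.22,0],"rotation":[0,0,0]},{"dp":[0.03,0.22,-0.2],"rotation":[0,0,0]},{"dp":[0.03,0.22,-0.45],"rotation":[0,0,0]},{"dp":[0.03,0.22,-0.7],"rotation":[0,0,0]},{"dp":[0.03,0.22,-0.95],"rotation":[0,0,0]},{"dp":[0.03,0.22,-0.95],"rotation":[0,0,0]}])

```text
clock: 20.6
position: [0.5926, 0.241, 0.1281]
ee_rot: [-0.001, 0.891, 0.455, -0.007]
contact_force: [-0.3, 0.1, -2.5]
width: 0.054
```

Call:
send_rows(deltas=[{"dp":[0,0,-0.15],"rotation":[0,0,0]},{"dp":[0,0,-0.3],"rotation":[0,0,0]},{"dp":[0,0,-0.38],"rotation":[0,0,0]},{"dp":[0,0,-0.38],"rotation":[0,0,0]},{"dp":[0,0,-0.38],"rotation":[0,0,0]}])

```text
clock: 21.02
position: [0.5977, 0.2424, 0.0901]
ee_rot: [0.0, 0.891, 0.455, 0.0]
contact_force: [0.0, -0.4, -1.7]
width: 0.0539
```

Call:
send_rows(deltas=[{"dp":[0,0.05,-0.04],"rotation":[0,0,0]},{"dp":[0,0.05,-0.07],"rotation":[0,0,0]},{"dp":[0,0.05,-0.1],"rotation":[0,0,0]},{"dp":[0,0.05,-0.1],"rotation":[0,0,0]}])

```text
clock: 21.35
position: [0.5981, 0.2496, 0.08]
ee_rot: [-0.0, 0.891, 0.454, 0.002]
contact_force: [-2.0, 1.4, 6.9]
width: 0.0538
```

Call:
send_rows(deltas=[{"dp":[0,0,-0.015],"rotation":[0,0,0]},{"dp":[0,0,-0.015],"rotation":[0,0,0]},{"dp":[0,0,-0.015],"rotation":[0,0,0]}])

```text
clock: 21.6
position: [0.5981, 0.2496, 0.08]
ee_rot: [-0.0, 0.891, 0.454, 0.002]
contact_force: [-4.1, 0.0, 15.7]
width: 0.0536
```

Call:
send_rows(deltas=[{"dp":[0,0,0.02],"rotation":[0,0,0]},{"dp":[0,0,0.02],"rotation":[0,0,0]},{"dp":[0,0,0.02],"rotation":[0,0,0]},{"dp":[0,0,0.02],"rotation":[0,0,0]},{"dp":[0,0,0.02],"rotation":[0,0,0]},{"dp":[0,0,0.25],"rotation":[0,0,0]},{"dp":[0,0,0.5],"rotation":[0,0,0]},{"dp":[0,0,0.75],"rotation":[0,0,0]},{"dp":[0,0,1],"rotation":[0,0,0]}], fingers=-1)

```text
clock: 22.35
position: [0.5972, 0.2483, 0.1963]
ee_rot: [-0.0, 0.891, 0.455, -0.001]
contact_force: [0.1, 0.7, 0.3]
width: 0.085
```

Call:
send_rows(deltas=[{"dp":[-0.1,-0.3,0.1],"rotation":[0,0,0]},{"dp":[-0.2,-0.6,0.2],"rotation":[0,0,0]},{"dp":[-0.4,-0.9,0.2],"rotation":[0,0,0]}])

```text
clock: 22.6
position: [0.5532, 0.141, 0.2221]
ee_rot: [0.002, 0.89, 0.455, 0.003]
contact_force: [2.1, -0.3, 1.0]
width: 0.0848
```

Call:
send_rows(deltas=[{"dp":[-0.1,-0.3,0],"rotation":[0,0,0]},{"dp":[-0.2,-0.6,0],"rotation":[0,0,0]},{"dp":[-0.3,-0.9,0],"rotation":[0,0,0]}])

```text
clock: 22.85
position: [0.5133, 0.0324, 0.2196]
ee_rot: [0.0, 0.891, 0.455, -0.0]
contact_force: [1.2, -0.1, -0.0]
width: 0.0856
```

```bash
python3 - <<'E'
from meas import *
print(monitor.get_state()["position"])
p=cam("top");save(p,"t5.png",s=1.4)
for n,(u,v,h) in dict(w1=(295,256,.075),).items():
    c,cc,rr,k=refine(p,u,v,h); print(n,c.round(4),np.round(cc,4),round(rr,4),k)
E
```

```text
[0.51326718 0.03240474 0.21957533]
w1 [ 0.4707 -0.056   0.0739] [ 0.4709 -0.0563] 0.0275 391
```

View pics/t5.png

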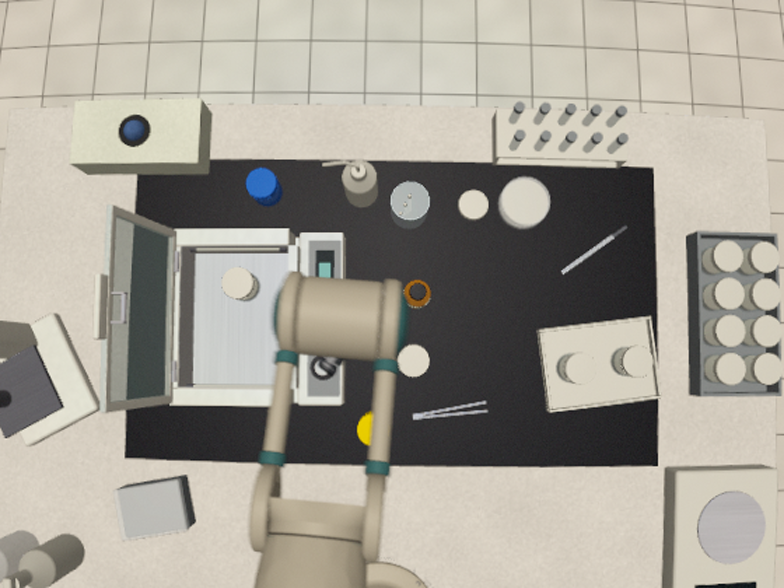

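Call:
send_rows(deltas=[{"dp":[-0.15,-0.3,0],"rotation":[0,0,0]},{"dp":[-0.34,-0.6,0],"rotation":[0,0,0]},{"dp":[-0.34,-0.7,0],"rotation":[0,0,0]},{"dp":[-0.34,-0.7,-0.2],"rotation":[0,0,0]},{"dp":[-0.34,-0.7,-0.4],"rotation":[0,0,0]},{"dp":[-0.34,-0.7,-0.6],"rotation":[0,0,0]},{"dp":[-0.34,-0.7,-0.6],"rotation":[0,0,0]},{"dp":[-0.34,-0.7,-0.6],"rotation":[0,0,0]}])

```text
clock: 23.57
position: [0.4727, -0.0499, 0.1469]
ee_rot: [-0.001, 0.891, 0.455, -0.001]
contact_force: [0.9, -0.4, -1.1]
width: 0.0854
```

```bash
python3 - <<'E'
from meas import *
print(monitor.get_state()["position"])
p=cam("wrist");save(p,"w5.png")
print(proj(p,np.array([[.471,-.055,.075]])))
E
```

```text
[ 0.47272983 -0.04992646  0.1468538 ]
[[280.49358598 241.96007989]]
```

View pics/w5.png

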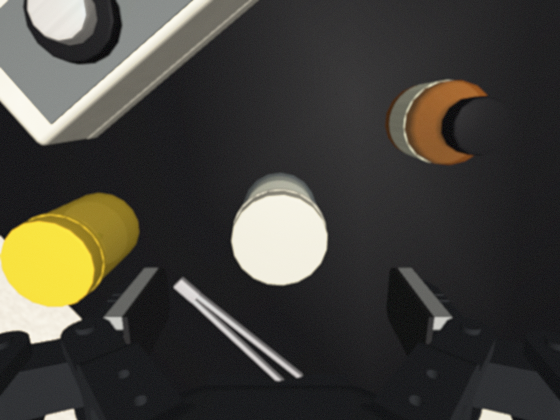

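Call:
send_rows(deltas=[{"dp":[-0.025,-0.042,-0.1],"rotation":[0,0,0]},{"dp":[-0.025,-0.042,-0.3],"rotation":[0,0,0]},{"dp":[-0.025,-0.042,-0.5],"rotation":[0,0,0]},{"dp":[-0.025,-0.042,-0.7],"rotation":[0,0,0]},{"dp":[-0.025,-0.042,-0.7],"rotation":[0,0,0]},{"dp":[-0.025,-0.042,-0.7],"rotation":[0,0,0]}])

```text
clock: 24.12
position: [0.4711, -0.0552, 0.0643]
ee_rot: [0.0, 0.891, 0.455, 0.0]
contact_force: [0.6, 0.3, 0.4]
width: 0.0852
```

Call:
send_rows(deltas=[{"dp":[0,0,0],"rotation":[0,0,0]},{"dp":[0,0,0],"rotation":[0,0,0]},{"dp":[0,0,0],"rotation":[0,0,0]},{"dp":[0,0,0],"rotation":[0,0,0]},{"dp":[0,0,0],"rotation":[0,0,0]},{"dp":[0,0,0],"rotation":[0,0,0]}], fingers=1)

```text
clock: 24.62
position: [0.4719, -0.0555, 0.0656]
ee_rot: [0.001, 0.891, 0.455, 0.001]
contact_force: [0.9, 0.8, 5.4]
width: 0.0536
```

Call:
send_rows(deltas=[{"dp":[0,0,0.2],"rotation":[0,0,0]},{"dp":[0,0,0.45],"rotation":[0,0,0]},{"dp":[0,0,0.7],"rotation":[0,0,0]},{"dp":[0,0,0.95],"rotation":[0,0,0]},{"dp":[0,0,0.95],"rotation":[0,0,0]}])

```text
clock: 25.03
position: [0.4745, -0.0562, 0.1843]
ee_rot: [0.005, 0.891, 0.455, 0.005]
contact_force: [1.7, -1.3, -1.1]
width: 0.0537
```

Call:
send_rows(deltas=[{"dp":[0,0.1,0.2],"rotation":[0,0,0]},{"dp":[0.03,0.3,0.4],"rotation":[0,0,0]},{"dp":[0.05,0.5,0.6],"rotation":[0,0,0]},{"dp":[0.05,0.75,0.6],"rotation":[0,0,0]},{"dp":[0.05,1,0.6],"rotation":[0,0,0]}])

```text
clock: 25.45
position: [0.4774, 0.0657, 0.2516]
ee_rot: [0.001, 0.891, 0.454, 0.002]
contact_force: [-0.3, 0.5, -1.9]
width: 0.054
```

Call:
send_rows(deltas=[{"dp":[0,0.33,0],"rotation":[0,0,0]},{"dp":[0.03,0.66,0],"rotation":[0,0,0]},{"dp":[0.05,1,0],"rotation":[0,0,0]},{"dp":[0.05,1,0],"rotation":[0,0,0]}])

```text
clock: 25.78
position: [0.4823, 0.1918, 0.2497]
ee_rot: [-0.003, 0.889, 0.457, 0.002]
contact_force: [-0.3, -0.9, -1.9]
width: 0.0536
```

Call:
send_rows(deltas=[{"dp":[0.02,0.25,0],"rotation":[0,0,0]},{"dp":[0.04,0.5,0],"rotation":[0,0,0]},{"dp":[0.04,0.51,-0.2],"rotation":[0,0,0]},{"dp":[0.04,0.51,-0.45],"rotation":[0,0,0]},{"dp":[0.04,0.51,-0.7],"rotation":[0,0,0]},{"dp":[0.04,0.51,-0.95],"rotation":[0,0,0]},{"dp":[0.04,0.51,-0.95],"rotation":[0,0,0]}])

```text
clock: 26.37
position: [0.4827, 0.2442, 0.1301]
ee_rot: [-0.001, 0.891, 0.455, -0.006]
contact_force: [-1.8, -1.0, -1.7]
width: 0.0536
```

Call:
send_rows(deltas=[{"dp":[0,0,-0.15],"rotation":[0,0,0]},{"dp":[0,0,-0.3],"rotation":[0,0,0]},{"dp":[0,0,-0.4],"rotation":[0,0,0]},{"dp":[0,0,-0.4],"rotation":[0,0,0]},{"dp":[0,0,-0.4],"rotation":[0,0,0]}])

```text
clock: 26.78
position: [0.4877, 0.2459, 0.0886]
ee_rot: [0.0, 0.891, 0.454, 0.0]
contact_force: [0.6, -0.4, -1.9]
width: 0.0535
```

Call:
send_rows(deltas=[{"dp":[0,0,-0.04],"rotation":[0,0,0]},{"dp":[0,0,-0.07],"rotation":[0,0,0]},{"dp":[0,0,-0.07],"rotation":[0,0,0]},{"dp":[0,0,-0.07],"rotation":[0,0,0]}])

```text
clock: 27.12
position: [0.4886, 0.2464, 0.0807]
ee_rot: [0.0, 0.891, 0.455, 0.002]
contact_force: [0.1, 0.3, 4.2]
width: 0.054
```

Call:
send_rows(deltas=[{"dp":[0,0,0],"rotation":[0,0,0]},{"dp":[0,0,0],"rotation":[0,0,0]},{"dp":[0,0,0],"rotation":[0,0,0]},{"dp":[0,0,0],"rotation":[0,0,0]},{"dp":[0,0,0],"rotation":[0,0,0]},{"dp":[0,0,0.25],"rotation":[0,0,0]},{"dp":[0,0,0.5],"rotation":[0,0,0]},{"dp":[0,0,0.75],"rotation":[0,0,0]},{"dp":[0,0,1],"rotation":[0,0,0]}], fingers=-1)

```text
clock: 27.87
position: [0.4869, 0.2459, 0.2004]
ee_rot: [-0.0, 0.891, 0.455, -0.0]
contact_force: [0.2, 1.2, -0.3]
width: 0.0854
```

Call:
send_rows(deltas=[{"dp":[0,-0.3,0.25],"rotation":[0,0,0]},{"dp":[-0.1,-0.6,0.5],"rotation":[0,0,0]},{"dp":[-0.4,-0.9,0.8],"rotation":[0,0,0]},{"dp":[-0.6,-0.9,1],"rotation":[0,0,0]},{"dp":[-0.6,-0.9,1],"rotation":[0,0,0]}], fingers=1)

```text
clock: 28.28
position: [0.4134, 0.1363, 0.3224]
ee_rot: [0.001, 0.891, 0.454, 0.001]
contact_force: [0.3, 0.6, -0.2]
width: 0.0252
```

```bash
python3 - <<'E'
from meas import *
print(monitor.get_state()["position"])
p=cam("top");save(p,"t6.png",s=1.4)
X=cloud(p)
d=p["depth"]
# lip points
m=(X[...,1]>.34)&(X[...,1]<.46)&(X[...,0]>.38)&(X[...,0]<.70)&(X[...,2]>.32)&(d>0)
print(m.sum(),X[m].min(0),X[m].max(0),np.median(X[m],0))
# ledge corners
for u,v in [(246.2,166.5),(246.2,288.5),(214.5,166.5),(214.5,288.5)]: print(onz(p,u,v,.065).round(4))
for u,v in [(125,164),(125,288),(207,164),(207,288)]: print(onz(p,u,v,.105).round(4))
print([np.round(a,4) for a in refine(p,171,203,.09)],[np.round(a,4) for a in refine(p,170,249,.09)])
p=cam("side");save(p,"s6.png",s=1.4)
E
```

```text
[0.41341787 0.13634395 0.32235182]
421 [0.49323448 0.37638648 0.32007283] [0.58329683 0.39127411 0.34185294] [0.53834078 0.38094622 0.33574376]
[0.6898 0.0665 0.065 ]
[0.3949 0.0603 0.065 ]
[0.6888 0.144  0.065 ]
[0.3934 0.1363 0.065 ]
[0.6854 0.3542 0.105 ]
[0.3921 0.3422 0.105 ]
[0.6873 0.1566 0.105 ]
[0.3971 0.1486 0.105 ]
[array([0.5981, 0.2464, 0.089 ]), array([0.5987, 0.247 ]), np.float64(0.0282), np.int64(422)] [array([0.489 , 0.2445, 0.0889]), array([0.488 , 0.2448]), np.float64(0.029), np.int64(422)]
```

View pics/t6.png

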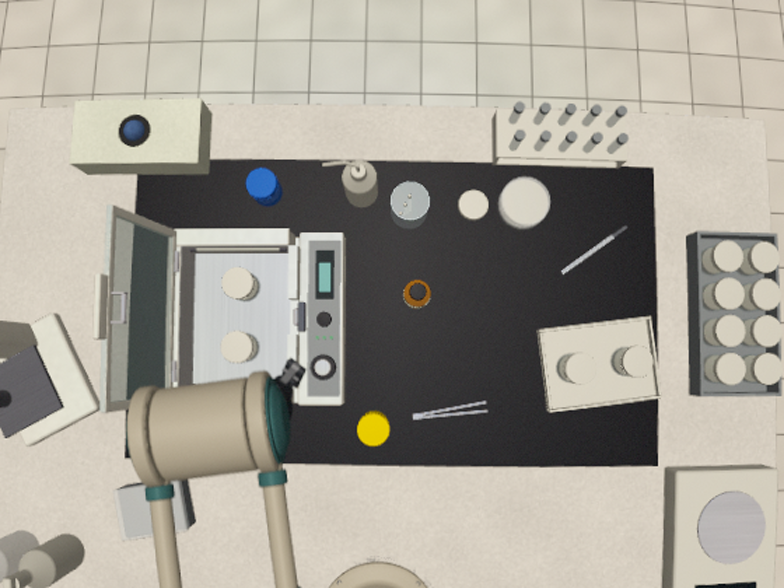

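View pics/s6.png

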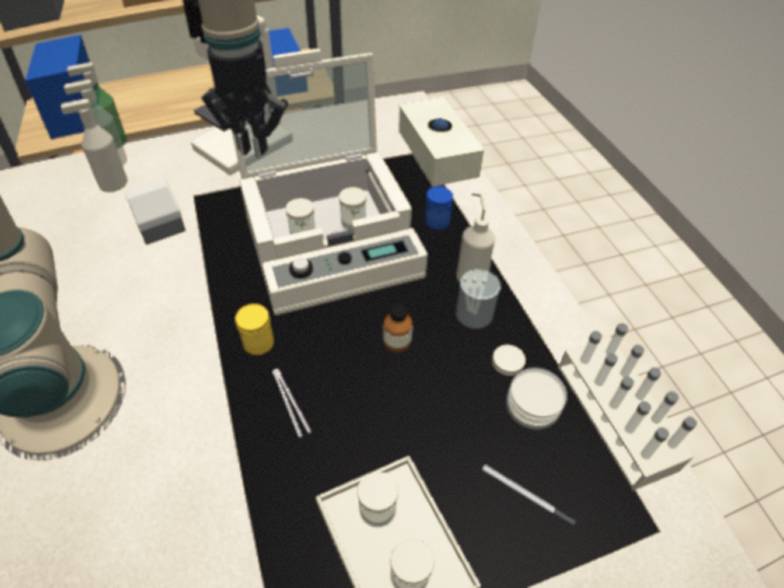

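```bash
python3 - <<'E'
from meas import *
p=cam("top");X=cloud(p);d=p["depth"]
for y0 in np.arange(.38,.62,.02):
    r=[]
    for x0 in np.arange(.36,.66,.03):
        m=(X[...,1]>=y0)&(X[...,1]<y0+.02)&(X[...,0]>=x0)&(X[...,0]<x0+.03)&(d>0)
        r.append("%5.2f"%(X[m][:,2].max() if m.any() else -1))
    print(round(y0,2),*r)
print(monitor.get_state()["qpos"])
E
```

```text
0.38 -1.00  0.32  0.32  0.32  0.34  0.34  0.34  0.34  0.32  0.32  0.32
0.4 -1.00 -1.00 -1.00 -1.00 -1.00 -1.00 -1.00 -1.00 -1.00 -1.00 -1.00
0.42 -1.00 -1.00 -1.00 -1.00 -1.00 -1.00 -1.00 -1.00 -1.00 -1.00 -1.00
0.44 -1.00 -1.00 -1.00 -1.00 -1.00 -1.00 -1.00 -1.00 -1.00 -1.00 -1.00
0.46  0.00 -1.00 -1.00 -1.00 -1.00 -1.00 -1.00 -1.00 -1.00 -1.00 -1.00
0.48  0.00 -1.00 -1.00 -1.00 -1.00 -1.00 -1.00 -1.00 -1.00 -1.00 -1.00
0.5  0.03 -1.00 -1.00 -1.00 -1.00 -1.00 -1.00 -1.00 -1.00 -1.00 -1.00
0.52  0.12  0.03  0.03  0.01  0.01  0.01  0.00 -1.00  0.00  0.00  0.00
0.54  0.12  0.12  0.03  0.03  0.00  0.01  0.00  0.01  0.00  0.01  0.01
0.56  0.12  0.12  0.12  0.12  0.03  0.00  0.00  0.01  0.01  0.00  0.01
0.58  0.20  0.21  0.12  0.12  0.12  0.04  0.01  0.00  0.01  0.00  0.00
0.6  0.20  0.20  0.12  0.12  0.11  0.03  0.03  0.00  0.01  0.01  0.01
[1.60891416e-01 2.72519775e-02 1.63866006e+00 9.02249130e-05
 1.47160391e+00 7.88725625e-01]
```

Call:
send_rows(deltas=[{"dp":[0.1,0,0.25],"rotation":[0,0,0.2]},{"dp":[0.25,0,0.5],"rotation":[0,0,0.4]},{"dp":[0.5,0.1,0.75],"rotation":[0,0,0.6]},{"dp":[0.75,0.25,0.9],"rotation":[0,0,0.8]},{"dp":[1,0.4,0.95],"rotation":[0,0,1]},{"dp":[1,0.4,0.95],"rotation":[0,0,1]}])

```text
clock: 28.93
position: [0.5424, 0.1895, 0.4303]
ee_rot: [-0.0, 0.749, 0.663, 0.001]
contact_force: [0.5, 0.5, -1.0]
width: 0.0001
```

Call:
send_rows(deltas=[{"dp":[0.02,0.3,0],"rotation":[0,0,0.1]},{"dp":[0.04,0.6,0],"rotation":[0,0,0.24]},{"dp":[0.04,0.95,0],"rotation":[0,0,0.24]},{"dp":[0.04,0.95,0],"rotation":[0,0,0.24]}])

```text
clock: 29.27
position: [0.5404, 0.3076, 0.429]
ee_rot: [-0.003, 0.707, 0.707, -0.001]
contact_force: [0.6, -0.1, 0.1]
width: 0.0001
```

Call:
send_rows(deltas=[{"dp":[0,0.3,0],"rotation":[0,0,0]},{"dp":[0,0.6,0],"rotation":[0,0,0]},{"dp":[0,0.95,0],"rotation":[0,0,0]},{"dp":[0,0.95,0],"rotation":[0,0,0]},{"dp":[0,0.95,0],"rotation":[0,0,0]}])

```text
clock: 29.68
position: [0.5402, 0.4169, 0.4291]
ee_rot: [-0.001, 0.708, 0.706, -0.003]
contact_force: [0.5, -0.1, -0.2]
width: -0.0002
```

Call:
send_rows(deltas=[{"dp":[0,0.08,0],"rotation":[0,0,0]},{"dp":[0,0.08,-0.2],"rotation":[0,0,0]},{"dp":[0,0.08,-0.4],"rotation":[0,0,0]},{"dp":[0,0.08,-0.6],"rotation":[0,0,0]},{"dp":[0,0.08,-0.8],"rotation":[0,0,0]},{"dp":[0,0.08,-0.87],"rotation":[0,0,0]},{"dp":[0,0.08,-0.87],"rotation":[0,0,0]}])

```text
clock: 30.27
position: [0.5395, 0.4222, 0.326]
ee_rot: [-0.001, 0.71, 0.704, -0.003]
contact_force: [-0.5, 0.8, 0.3]
width: 0.0001
```

Call:
send_rows(deltas=[{"dp":[0,-0.1,0],"rotation":[0,0,0]},{"dp":[0,-0.2,0],"rotation":[0,0,0]},{"dp":[0,-0.3,0],"rotation":[0,0,0]},{"dp":[0,-0.4,0],"rotation":[0,0,0]},{"dp":[0,-0.5,0],"rotation":[0,0,0]}])

```text
clock: 30.68
position: [0.5407, 0.3625, 0.3308]
ee_rot: [0.0, 0.71, 0.704, 0.002]
contact_force: [1.0, 2.8, 1.5]
width: -0.0002
```

Call:
send_rows(deltas=[{"dp":[0,-0.12,0.01],"rotation":[0,0,0]},{"dp":[0,-0.24,0.02],"rotation":[0,0,0]},{"dp":[0,-0.36,0.02],"rotation":[0,0,0]},{"dp":[0,-0.48,0.02],"rotation":[0,0,0]},{"dp":[0,-0.55,0.02],"rotation":[0,0,0]},{"dp":[0,-0.55,0.02],"rotation":[0,0,0]}])

```text
clock: 31.18
position: [0.5401, 0.2948, 0.3315]
ee_rot: [0.001, 0.71, 0.704, -0.001]
contact_force: [-0.8, -0.4, -0.3]
width: 0.0003
```

```bash
python3 - <<'E'
from h import *
print(monitor.get_state()["position"])
p=cam("side");save(p,"s7.png",(130,0,430,250),2.4)
E
```

```text
[0.54007192 0.29475969 0.33151748]
```

View pics/s7.png

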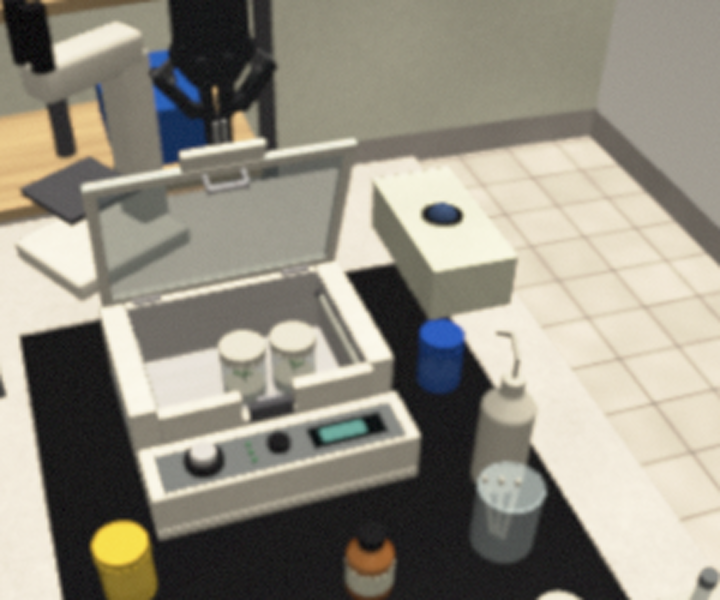

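Call:
send_rows(deltas=[{"dp":[0,-0.12,-0.04],"rotation":[0,0,0]},{"dp":[0,-0.24,-0.09],"rotation":[0,0,0]},{"dp":[0,-0.36,-0.16],"rotation":[0,0,0]},{"dp":[0,-0.47,-0.23],"rotation":[0,0,0]},{"dp":[0,-0.56,-0.3],"rotation":[0,0,0]}])

```text
clock: 31.65
position: [0.5405, 0.23, 0.2954]
ee_rot: [0.001, 0.709, 0.705, 0.001]
contact_force: [0.4, 0.4, 1.0]
width: -0.0001
```

Call:
send_rows(deltas=[{"dp":[0,-0.12,-0.1],"rotation":[0,0,0]},{"dp":[0,-0.22,-0.21],"rotation":[0,0,0]},{"dp":[0,-0.32,-0.33],"rotation":[0,0,0]},{"dp":[0,-0.42,-0.45],"rotation":[0,0,0]},{"dp":[0,-0.42,-0.45],"rotation":[0,0,0]}])

```text
clock: 32.07
position: [0.5385, 0.1781, 0.2385]
ee_rot: [-0.001, 0.71, 0.704, -0.003]
contact_force: [-0.2, -0.9, -0.8]
width: 0.0003
```

```bash
python3 - <<'E'
from h import *
print(monitor.get_state()["position"])
p=cam("side");save(p,"s8.png",(130,0,430,250),2.4)
p=cam("wrist");save(p,"w8.png")
E
```

```text
[0.53846614 0.1780761  0.23850979]
```

View pics/s8.png

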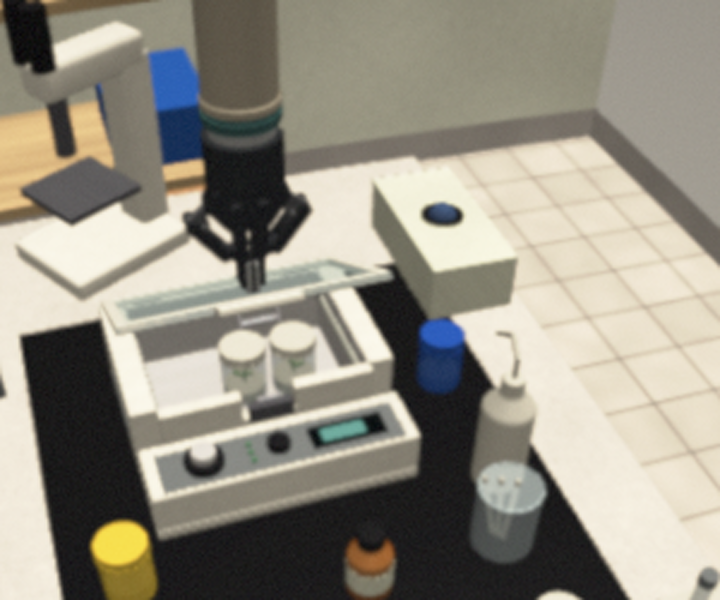

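View pics/w8.png

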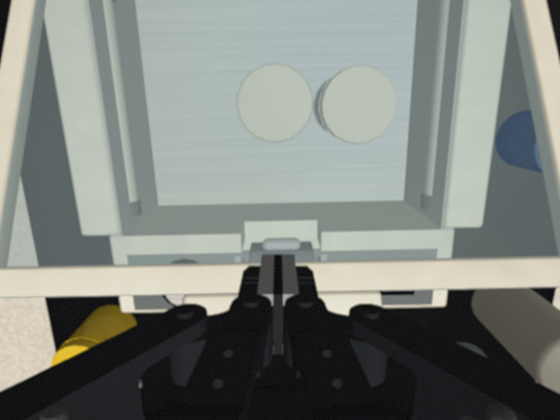

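Call:
send_rows(deltas=[{"dp":[0,-0.08,-0.11],"rotation":[0,0,0]},{"dp":[0,-0.15,-0.22],"rotation":[0,0,0]},{"dp":[0,-0.2,-0.33],"rotation":[0,0,0]},{"dp":[0,-0.25,-0.43],"rotation":[0,0,0]},{"dp":[0,-0.25,-0.43],"rotation":[0,0,0]}])

```text
clock: 32.58
position: [0.5395, 0.15, 0.1886]
ee_rot: [-0.001, 0.71, 0.705, -0.001]
contact_force: [-1.4, -0.2, -0.5]
width: 0.0002
```

```bash
python3 - <<'E'
from h import *
print(monitor.get_state()["position"])
p=cam("side");save(p,"s9.png",(130,0,430,250),2.4)
p=cam("top");X=cloud(p);d=p["depth"]
m=(X[...,0]>.40)&(X[...,0]<.48)&(X[...,1]>.1)&(X[...,1]<.36)&(d>0)
for y in np.arange(.10,.36,.02):
    k=m&(abs(X[...,1]-y)<.01)
    print(round(y,2),np.percentile(X[k][:,2],[50,95,100]).round(3) if k.any() else None)
E
```

```text
[0.53947145 0.14995774 0.18864412]
0.1 [0.073 0.089 0.566]
0.12 [0.066 0.078 0.086]
0.14 [0.066 0.105 0.108]
0.16 [0.159 0.593 0.597]
0.18 [0.573 0.595 0.598]
0.2 [0.151 0.571 0.576]
0.22 [0.145 0.149 0.152]
0.24 [0.14  0.144 0.147]
0.26 [0.135 0.139 0.141]
0.28 [0.13  0.134 0.137]
0.3 [0.126 0.129 0.131]
0.32 None
0.34 [0.116 0.119 0.121]
```

View pics/s9.png

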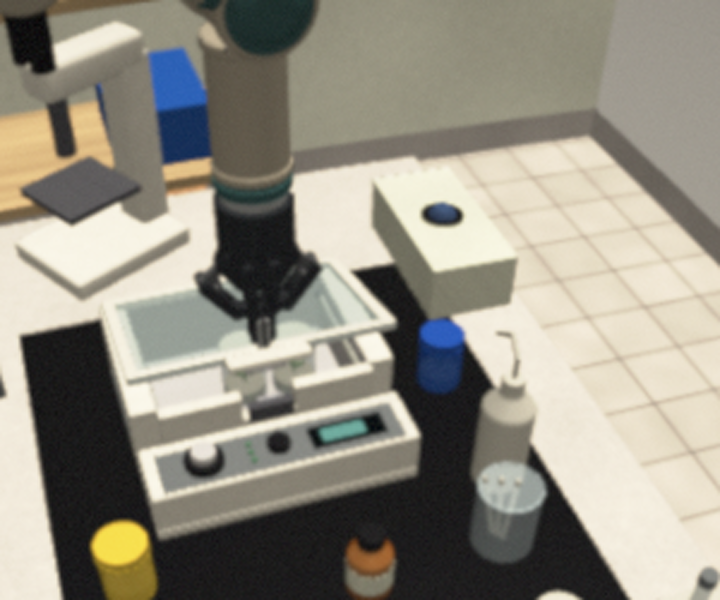

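Call:
send_rows(deltas=[{"dp":[0,-0.06,-0.1],"rotation":[0,0,0]},{"dp":[0,-0.1,-0.2],"rotation":[0,0,0]},{"dp":[0,-0.13,-0.28],"rotation":[0,0,0]},{"dp":[0,-0.14,-0.28],"rotation":[0,0,0]}])

```text
clock: 33.02
position: [0.5396, 0.1333, 0.1553]
ee_rot: [-0.001, 0.71, 0.705, -0.001]
contact_force: [-0.5, -0.2, -0.0]
width: 0.0001
```

Call:
send_rows(deltas=[{"dp":[0,-0.02,-0.03],"rotation":[0,0,0]},{"dp":[0,-0.03,-0.05],"rotation":[0,0,0]},{"dp":[0,-0.03,-0.07],"rotation":[0,0,0]},{"dp":[0,-0.03,-0.09],"rotation":[0,0,0]}])

```text
clock: 33.35
position: [0.5408, 0.1294, 0.1467]
ee_rot: [0.001, 0.709, 0.705, 0.001]
contact_force: [-0.7, -0.5, 5.8]
width: 0.0002
```

Call:
send_rows(deltas=[{"dp":[0,0,-0.02],"rotation":[0,0,0]},{"dp":[0,0,-0.04],"rotation":[0,0,0]},{"dp":[0,0,-0.04],"rotation":[0,0,0]}])

```text
clock: 33.6
position: [0.54, 0.1297, 0.1403]
ee_rot: [-0.0, 0.71, 0.705, 0.0]
contact_force: [-0.3, 0.1, -0.2]
width: -0.0003
```

Call:
send_rows(deltas=[{"dp":[0,0,-0.02],"rotation":[0,0,0]},{"dp":[0,0,-0.04],"rotation":[0,0,0]},{"dp":[0,0,-0.04],"rotation":[0,0,0]}])

```text
clock: 33.85
position: [0.5397, 0.1297, 0.135]
ee_rot: [-0.0, 0.71, 0.705, -0.0]
contact_force: [-0.3, 0.0, 0.8]
width: -0.0002
```

Call:
send_rows(deltas=[{"dp":[0,0,-0.015],"rotation":[0,0,0]},{"dp":[0,0,-0.03],"rotation":[0,0,0]},{"dp":[0,0,-0.03],"rotation":[0,0,0]}])

```text
clock: 34.1
position: [0.5402, 0.1297, 0.1339]
ee_rot: [0.0, 0.71, 0.705, 0.0]
contact_force: [-3.3, 0.0, 11.7]
width: -0.0
```

Tip rests at 115 mm (shut height) with 12 N. Retreat and verify.

Call:
send_rows(deltas=[{"dp":[0,0,0.15],"rotation":[0,0,0]},{"dp":[0,0,0.4],"rotation":[0,0,0]},{"dp":[-0.2,-0.2,0.65],"rotation":[0,0,0]},{"dp":[-0.5,-0.5,0.65],"rotation":[0,0,0]},{"dp":[-0.6,-0.9,0.65],"rotation":[0,0,0]},{"dp":[-0.6,-0.9,0.65],"rotation":[0,0,0]}])

```text
clock: 34.6
position: [0.4656, 0.0191, 0.2108]
ee_rot: [0.001, 0.71, 0.705, -0.001]
contact_force: [-0.2, -0.3, 0.1]
width: 0.0002
```

```bash
python3 - <<'E'
from meas import *
print(monitor.get_state()["position"])
p=cam("side");save(p,"s10.png",(130,0,430,250),2.4)
q=cam("top");save(q,"t10.png",s=1.4)
for p in (q,):
    X=cloud(p);d=p["depth"]
    for x in (.41,.54,.67):
        print(x,[ (round(y,2),(np.round(np.median(X[k][:,2]),4) if k.any() else None)) for y in np.arange(.12,.36,.02) for k in [(abs(X[...,0]-x)<.005)&(abs(X[...,1]-y)<.005)&(d>0)]])
    c=refine(p,230,262,.083,.014);print([np.round(a,4) for a in c])
E
```

```text
[0.46563909 0.01911022 0.21077572]
0.41 [(np.float64(0.12), None), (np.float64(0.14), np.float64(0.1168)), (np.float64(0.16), np.float64(0.1121)), (np.float64(0.18), np.float64(0.114)), (np.float64(0.2), np.float64(0.1144)), (np.float64(0.22), np.float64(0.1124)), (np.float64(0.24), np.float64(0.113)), (np.float64(0.26), np.float64(0.1145)), (np.float64(0.28), np.float64(0.1141)), (np.float64(0.3), np.float64(0.1139)), (np.float64(0.32), np.float64(0.1119)), (np.float64(0.34), np.float64(0.1139))]
0.54 [(np.float64(0.12), np.float64(0.1128)), (np.float64(0.14), np.float64(0.1137)), (np.float64(0.16), np.float64(0.1133)), (np.float64(0.18), np.float64(0.113)), (np.float64(0.2), np.float64(0.113)), (np.float64(0.22), np.float64(0.1135)), (np.float64(0.24), np.float64(0.1127)), (np.float64(0.26), np.float64(0.1133)), (np.float64(0.28), np.float64(0.1128)), (np.float64(0.3), np.float64(0.1139)), (np.float64(0.32), np.float64(0.113)), (np.float64(0.34), np.float64(0.1136))]
0.67 [(np.float64(0.12), np.float64(0.0657)), (np.float64(0.14), np.float64(0.0657)), (np.float64(0.16), np.float64(0.1134)), (np.float64(0.18), np.float64(0.1131)), (np.float64(0.2), np.float64(0.1134)), (np.float64(0.22), np.float64(0.1132)), (np.float64(0.24), np.float64(0.1133)), (np.float64(0.26), np.float64(0.1131)), (np.float64(0.28), np.float64(0.1132)), (np.float64(0.3), np.float64(0.1134)), (np.float64(0.32), np.float64(0.1125)), (np.float64(0.34), np.float64(0.1132))]
[array([nan, nan, nan]), array([0., 0.]), np.float64(0.0), np.int64(0)]meas.py:10: RuntimeWarning: Mean of empty slice.
  c=X[m].mean(0)
  ret = um.true_divide(
```

View pics/s10.png

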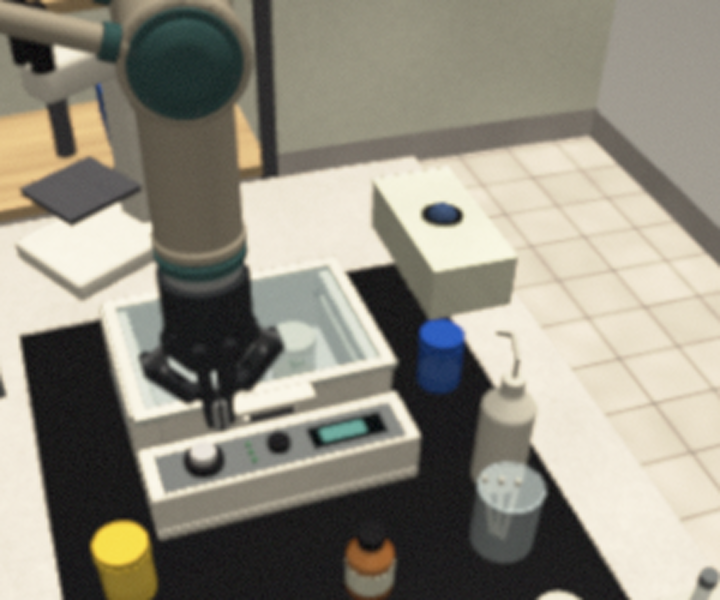

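View pics/t10.png

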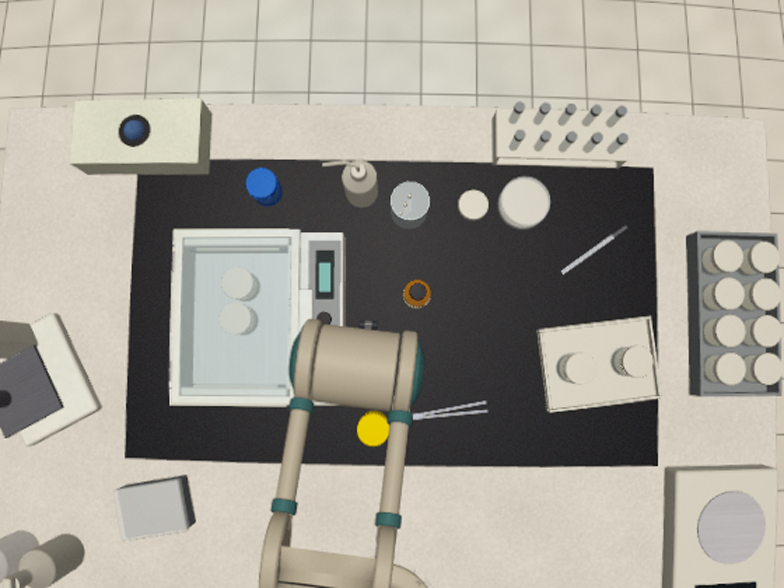

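Call:
send_rows(deltas=[{"dp":[-0.05,0.2,0],"rotation":[0,0,-0.2]},{"dp":[-0.09,0.4,0],"rotation":[0,0,-0.4]},{"dp":[-0.09,0.62,0],"rotation":[0,0,-0.52]},{"dp":[-0.09,0.62,-0.2],"rotation":[0,0,-0.52]},{"dp":[-0.09,0.62,-0.45],"rotation":[0,0,-0.52]},{"dp":[-0.09,0.62,-0.45],"rotation":[0,0,-0.52]},{"dp":[-0.09,0.62,-0.45],"rotation":[0,0,-0.52]}])

```text
clock: 35.28
position: [0.4564, 0.0968, 0.1551]
ee_rot: [-0.001, 0.795, 0.607, -0.001]
contact_force: [0.2, -0.6, 0.7]
width: -0.0
```

```bash
python3 - <<'E'
from meas import *
print(monitor.get_state()["position"])
p=cam("side");save(p,"s11.png",(160,80,340,240),3.5)
p=cam("wrist");save(p,"w11.png")
E
```

```text
[0.45644456 0.09678029 0.15509537]
```

View pics/s11.png

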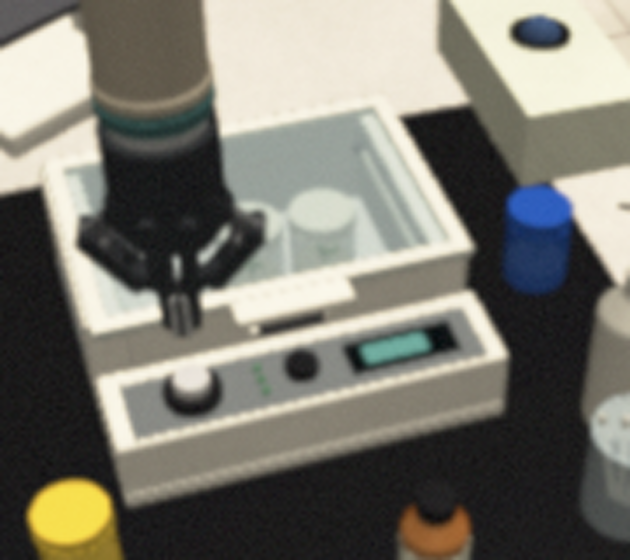

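View pics/w11.png

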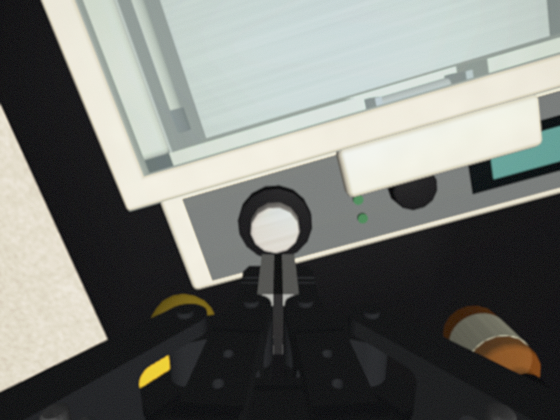

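```bash
python3 - <<'E'
from meas import *
p=cam("wrist")
print(onz(p,275,230,.083))
c=refine(p,275,230,.083,.014);print([np.round(a,4) for a in c])
E
```

```text
[0.45774671 0.0979007  0.083     ]
[array([0.4595, 0.1048, 0.083 ]), array([0.4596, 0.1041]), np.float64(0.0175), np.int64(2976)]
```

Call:
send_rows(deltas=[{"dp":[0.01,0.01,-0.15],"rotation":[0,0,0]},{"dp":[0.01,0.01,-0.3],"rotation":[0,0,0]},{"dp":[0.01,0.01,-0.4],"rotation":[0,0,0]},{"dp":[0.01,0.01,-0.4],"rotation":[0,0,0]},{"dp":[0.01,0.01,-0.4],"rotation":[0,0,0]}])

```text
clock: 35.85
position: [0.4592, 0.0971, 0.1089]
ee_rot: [0.0, 0.795, 0.606, 0.001]
contact_force: [-0.0, 0.2, 0.1]
width: 0.0001
```

Call:
send_rows(deltas=[{"dp":[0,0,-0.03],"rotation":[0,0,0]},{"dp":[0,0,-0.05],"rotation":[0,0,0]},{"dp":[0,0,-0.05],"rotation":[0,0,0]}])

```text
clock: 36.1
position: [0.4602, 0.0971, 0.1032]
ee_rot: [0.001, 0.795, 0.607, 0.002]
contact_force: [1.7, 0.3, 2.4]
width: -0.0002
```

Call:
send_rows(deltas=[{"dp":[0,0,-0.02],"rotation":[0,0,0]},{"dp":[0,0,-0.03],"rotation":[0,0,0]},{"dp":[0,0,-0.03],"rotation":[0,0,0]}])

```text
clock: 36.35
position: [0.4602, 0.0972, 0.1]
ee_rot: [0.001, 0.795, 0.607, 0.002]
contact_force: [0.2, -0.9, 8.9]
width: -0.0001
```

Call:
send_rows(deltas=[{"dp":[0,0,-0.02],"rotation":[0,0,0]},{"dp":[0,0,-0.03],"rotation":[0,0,0]},{"dp":[0,0,-0.03],"rotation":[0,0,0]},{"dp":[0,0,-0.03],"rotation":[0,0,0]}])

```text
clock: 36.68
position: [0.4604, 0.0972, 0.0995]
ee_rot: [0.002, 0.795, 0.607, 0.002]
contact_force: [-6.2, -0.0, 34.2]
width: -0.0
```

```bash
python3 - <<'E'
from meas import *
s=monitor.get_state();print(s["position"],s["contact_force"],s["moment"])
p=cam("side");save(p,"s12.png",(180,130,290,220),6)
E
```

```text
[0.46037739 0.09717633 0.09947574] [-6.23755222e+00 -2.25520504e-02  3.41766179e+01] [-0.21390155  0.97452179  0.00837398]
```

View pics/s12.png

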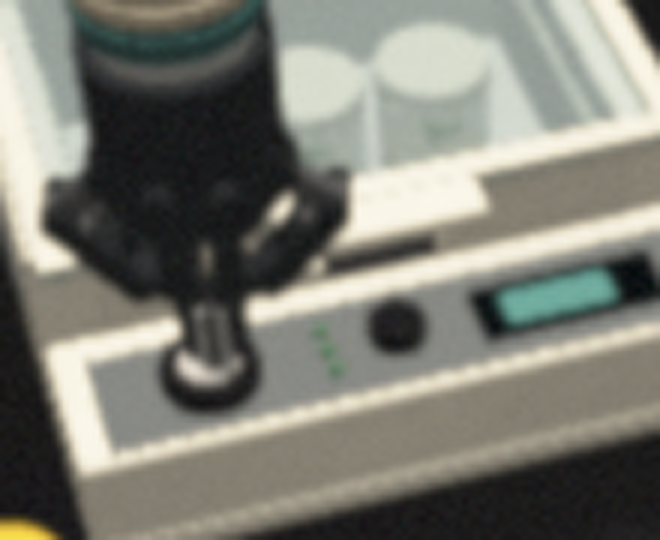

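Call:
send_rows(deltas=[{"dp":[0,0,0.1],"rotation":[0,0,0]},{"dp":[0,0,0.3],"rotation":[0,0,0]},{"dp":[0,0,0.5],"rotation":[0,0,0]},{"dp":[0,0,0.5],"rotation":[0,0,0]},{"dp":[0,0,0.5],"rotation":[0,0,0]}])

```text
clock: 37.15
position: [0.4588, 0.0973, 0.1558]
ee_rot: [0.001, 0.795, 0.607, 0.001]
contact_force: [-0.2, -0.4, -0.6]
width: 0.0
```

```bash
python3 - <<'E'
from meas import *
s=monitor.get_state();print(s["position"])
p=cam("wrist");save(p,"w13.png",(200,150,380,290),4)
X=cloud(p);d=p["depth"]
c=np.array([.4577,.098]);r=np.hypot(X[...,0]-c[0],X[...,1]-c[1])
for a in np.arange(0,.034,.002):
    k=(r>=a)&(r<a+.002)&(d>0)
    print(round(a,3),np.percentile(X[k][:,2],[10,50,90]).round(4),k.sum(), p["color"][k].mean().round(0))
k=(X[...,2]>.078)&(r<.03)&(X[...,2]<.09)&(d>0);print(cv2.minEnclosingCircle(X[k][:,:2].astype(np.float32)))
b=k&(p["color"].mean(-1)>120);print(X[b].mean(0),cv2.minEnclosingCircle(X[b][:,:2].astype(np.float32)))
E
```

```text
[0.4587739  0.09725037 0.15575354]
0.0 [0.087  0.1746 0.185 ] 164 83.0
0.002 [0.0869 0.1745 0.1855] 388 94.0
0.004 [0.0869 0.1747 0.1858] 560 99.0
0.006 [0.0868 0.1745 0.1964] 702 108.0
0.008 [0.0868 0.1746 0.2116] 1106 94.0
0.01 [0.1427 0.1877 0.2213] 4000 54.0
0.012 [0.0869 0.1832 0.2179] 2633 54.0
0.014 [0.0775 0.1834 0.2154] 1958 43.0
0.016 [0.0772 0.2056 0.2233] 2988 26.0
0.018 [0.0777 0.2142 0.2256] 4461 25.0
0.02 [0.0775 0.2152 0.2289] 4109 26.0
0.022 [0.0706 0.2122 0.2292] 3855 35.0
0.024 [0.0663 0.194  0.2297] 2896 50.0
0.026 [0.0661 0.193  0.2211] 2333 63.0
0.028 [0.066  0.1912 0.1991] 2245 69.0
0.03 [0.0659 0.1922 0.2025] 2416 68.0
0.032 [0.0661 0.1973 0.2076] 2949 57.0
((0.45694753527641296, 0.10075493901968002), 0.020911939442157745)
[0.45718918 0.1004957  0.08691746] ((0.4572264850139618, 0.09889167547225952), 0.014542660675942898)
```

View pics/w13.png

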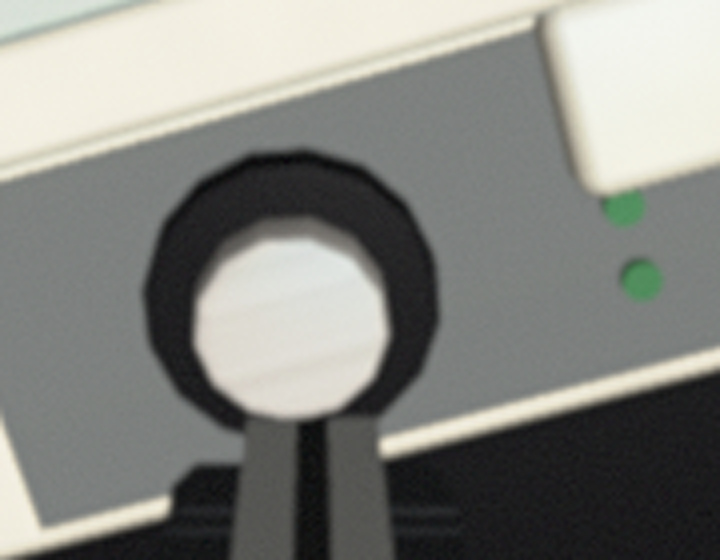

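Call:
send_rows(deltas=[{"dp":[0,-0.2,0.3],"rotation":[0,0,0]},{"dp":[0,-0.5,0.6],"rotation":[0,0,0]},{"dp":[-0.2,-0.8,0.9],"rotation":[0,0,0]},{"dp":[-0.4,-1,1],"rotation":[0,0,0]},{"dp":[-0.4,-1,1],"rotation":[0,0,0]}])

```text
clock: 37.62
position: [0.4087, -0.0252, 0.276]
ee_rot: [0.001, 0.795, 0.606, -0.001]
contact_force: [0.2, -0.7, 0.2]
width: 0.0001
```

Call:
send_rows(deltas=[{"dp":[-0.1,-0.3,0],"rotation":[0,0,0]},{"dp":[-0.2,-0.6,0],"rotation":[0,0,0]},{"dp":[-0.3,-1,0],"rotation":[0,0,0]},{"dp":[-0.3,-1,0],"rotation":[0,0,0]}])

```text
clock: 37.95
position: [0.3724, -0.1475, 0.2735]
ee_rot: [-0.0, 0.797, 0.605, -0.002]
contact_force: [0.2, -0.4, -0.2]
width: 0.0
```

Call:
send_rows(deltas=[{"dp":[0,-0.3,0],"rotation":[0,0,0]},{"dp":[0,-0.6,0],"rotation":[0,0,0]},{"dp":[0,-1,0],"rotation":[0,0,0]},{"dp":[0,-1,0],"rotation":[0,0,0]},{"dp":[0,-1,0],"rotation":[0,0,0]}])

```text
clock: 38.37
position: [0.3742, -0.2645, 0.273]
ee_rot: [-0.002, 0.796, 0.605, -0.0]
contact_force: [-0.2, 0.8, 0.7]
width: -0.0003
```

```bash
python3 - <<'E'
from meas import *
print(monitor.get_state()["position"])
p=cam("top");save(p,"t14.png",s=1.4)
X=cloud(p);d=p["depth"]
r=np.hypot(X[...,0]-.4577,X[...,1]-.0985)
for a,b in [(0,.010),(.016,.02),(.026,.032)]:
    k=(r>=a)&(r<b)&(d>0);print(a,np.median(X[k][:,2]),k.sum())
k=(abs(X[...,0]-.54)<.1)&(X[...,1]>.16)&(X[...,1]<.33);print("cover",np.percentile(X[k][:,2],[2,50,98]))
k=(abs(X[...,0]-.54)<.03)&(abs(X[...,1]-.128)<.006);print("lip",np.median(X[k][:,2]))
p=cam("side");save(p,"s14.png",s=1.4)
E
```

```text
[ 0.37417901 -0.2644813   0.2729894 ]
0 0.08650606419837792 57
0.016 0.07564706217908768 81
0.026 0.0651896755527469 194
cover [0.1087355  0.11304398 0.11736977]
lip 0.11327310030255622
```

View pics/t14.png

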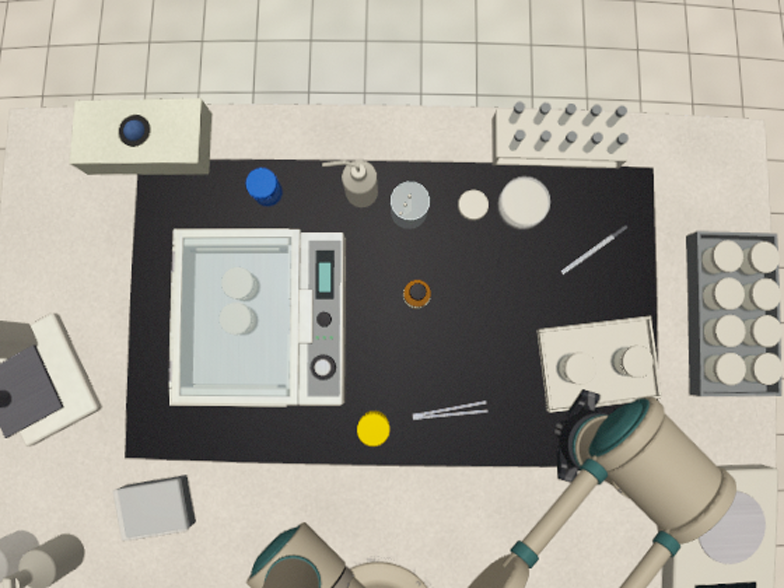

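View pics/s14.png

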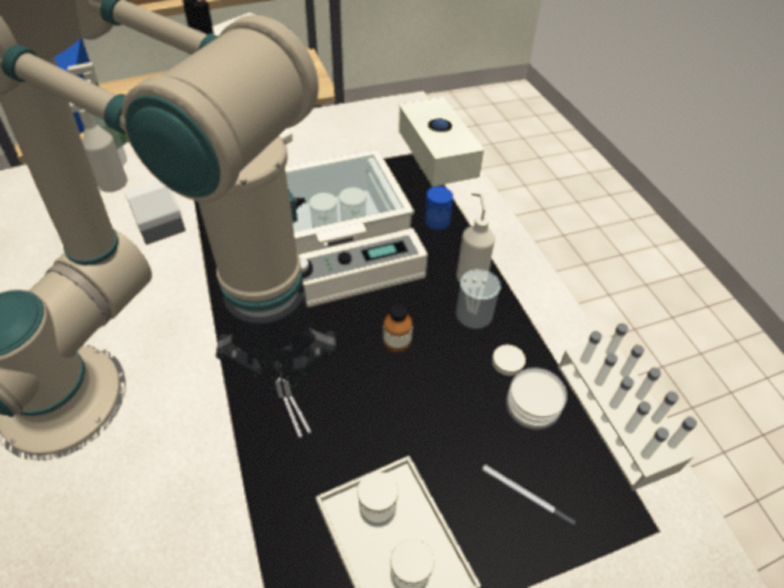

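```bash
python3 -c "
from rig import manip;print(manip.sign_off())"
```

```text
the job is handed in; nothing more can be done
None
```

The batch is changed over and the job is handed in, finished at about 38 s of the 208 s allowed. I moved the two treated jars to the white tray and stood both waiting jars from the mat in the chamber. I then snapped the cover shut and pressed the start button once.

**Last checks**
- **Jars:** all four are upright, two on the tray and two in the chamber. One chamber jar had shifted about 4 cm by the time the cover was shut. I take that to be the announced knock, because the arm was not touching it.
- **Cover:** it lies flat at 113 mm from hinge to lip. An unsnapped cover would stand about 11 mm higher at the lip.
- **Button:** the fingertip hit a hard stop at 80.6 mm, and afterwards the button was back up at 86.5 mm. That is a full 6 mm stroke. The press was made only after the cover was shut.
- **Bystanders:** none had visibly moved in the final pictures, and the arm was clear of everything.

**What disagreed:**
- My first camera reading of the button (about 82 mm) was low because it mixed in the collar. The later readings (about 87 mm) agree with the press.
- The press peaked at 34 N against the stop. That is more than needed but under the 40 N limit.

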